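Tip a guard post into its drilling jig

ROBOT

A 6-joint arm with a two-finger parallel gripper is mounted at the origin on a cart in front of the work surface, level with it; the furniture and walls round the work are solid. World frame = base frame: x ahead of the robot, y to its left, z up, the work surface at z = 0. Lengths are in m, angles in degrees, forces in N, time in s.
With the tool pointing down it reaches from about 0.3 to 0.75 m from the base axis. Payload 8.5 kg.
Tool frame: the origin (TCP) lies at the very end of the fingers, on their centre line; the grasp point (between the pads) lies 19 mm behind it; x points along the fingers, y is the direction in which the jaws open and shut, and the axes are right-handed (so a half turn about x gives the same grasp; the last joint's range is limited). The gripper opens to 85 mm and grips with 20 to 120 N. Pads are 22 mm wide; open, the fingers measure 114 mm over their backs; the gripper's body (76 mm by 85 mm) begins 54 mm behind the grasp point. The pads swing forward as they close: fully open they stand 13 mm farther back than shut.
Start: joints at [-12.336, 21.807, 74.336, -0, 83.858, -12.336], TCP at [0.55, 0, 0.231] pointing down, gripper open.
Joint ranges: [-178.18, 178.18], [-50.72, 133.34], [12.68, 142.11], [-81.47, 261.47], [9.98, 163.14], [-165.26, 165.26]. Speed limits (degrees/s): [136.94, 136.94, 180, 180, 180, 180].

INTERFACE

Orientations are given as a 3x3 rotation matrix whose columns are the frame's x, y, z axes.
In Python, from rig import sensors, cams, env gives the robot as it stands.
- The arm moves only by the shell command python3 -m crank 'ROWS' [FORCE]. ROWS is a JSON object of lists of equal length, an entry for each row: "hand": the closure in counts, from 0 (fully open) to 255 (shut); "translation": the shift along the tool's x, y, z in m, a list of three; "dr": the turn, a rotation vector about the tool's x, y, z in rad, a list of three. A call has 1 to 5 rows; each row is the pose to reach, as a shift and turn from the pose commanded when the call began, along the tool's axes at that moment; what a row does not reach only later rows make up. A row lasts 1/10 s, in which the tool goes at most 50 mm and 8.59 degrees, less where a joint would pass 70% of its speed; a pose out of reach is approached as far as the arm can. A call with a gripper value outside its range is refused whole. The fingers move at their own pace and stop on an object; FORCE is the grip in N (left out, the last holds). Time passes only in rows, so rows that repeat a pose let the fingers close. It gives the time, the measured TCP pose, the force and the opening at its end, in the units of the state.
- sensors.observe(): the state, without advancing time (a new reading comes with each control period).
- cams.get_image(name): name is "scene" or "side" or "wrist"; returns (picture, depth): 400x640x3 uint8, blue, green, red; 400x640 float32, m along the optical axis (not along the pixel's ray), 0 where there is no reading.
- cams.calibration(name): a dict with "vertical_fov" (degrees; the focal length in pixels is half the picture's height over the tangent of half this angle, whatever the lens; pixels are square), "cx", "cy" (the principal point, pixels), "extrinsics" (4x4, takes a point from camera to world coordinates). Camera axes: x right, y down, z forward; pixel columns grow to the right and rows downward; lengths in m; the calibration is good to about 2 mm. The wrist camera is an equidistant fisheye: a pixel r from the principal point sees the ray r / f radians off the axis. A picture is of the moment at which its call begins: read the wrist's pose just before it. calibration takes no time and is no camera call; for the wrist camera it gives the pose at the moment of the call.
- env.close_job(): hands the job in, once; it reports no verdict.
The state is a dict: "time_s": time; "q": joint angles; "qvel": joint speeds; "joint_efforts": joint torques, N m; "position": TCP position; "tool_rot": TCP orientation; "ft_force": force on the tool from outside, world axes, zero at the start; "wrist_torque": the same for the moment, N m; "grip_width": finger opening in m.
Only numpy, scipy, OpenCV 4.12 (cv2) and the standard library are available. Lean on these libraries where they do the work, as an engineer would, in place of code of your own. Each camera call takes 0.05 s, during which the arm holds its last target. There are 200 camera calls.

TASK

The tall steel guard post has to be laid in the drilling jig. Without grasping or lifting it, push it, still standing, in between the jig's two cheeks until its base plate meets the low stop bar, then tip it over the bar and ease it down gently so that it lies in the V-block with its base plate against the stop bar; do not let it drop. Then push the swing arm with the drill bush fully round over the post, leave the things around the jig where they are, and finish clear of everything.

Things in the scene. Friction and masses are not known exactly. Their poses are not given: they have to be found in the camera images.
- guard_post: Loose post, about 0.8 kg: round steel tube, 42 mm diameter, upright on a base plate 120 x 90 x 10 mm, 207 mm tall, black plug on top. Origin: tube axis at the plate's underside; z up the tube, +x (front) to the plate's short side. Plate: x -75 to +45, y -45 to +45, z 0 to 10 mm. Starts upright, 50 to 85 mm short of the stop bar, facing it within 9 degrees, in line within 6 mm.
- heel_edge (a point): Middle of the post's front lower edge (post x = +45 mm, z = 0), over which it tips and which stays on the bench. Upright, the post's mass centre lies about 53 mm behind this edge and 45 mm up: it balances leaning about 50 degrees, then falls on unless held back. As it leans by an angle a, the edge is pushed back from the stop bar by 10 mm x sin(a). Friction on the bench about 0.5 to 0.75.
- rear_edge (a point): Middle of the plate's rear edge, half-way up its 10 mm (post x = -75 mm, z = 5 mm). Between it and the tube 54 mm of the plate's top stand free: a fingertip pressing there holds the post back while it goes down.
- post_mid (a point): Point on the tube's axis 145 mm above the underside of the base plate; it comes to v_seat when the post lies home.
- drill_jig: Fixed jig. Origin: on the bench in the stop bar's near face, mid-width; x level from stop bar to V-block, z up. Behind the stop bar a 10 mm thick plate reaches to x = 224 mm. V-block: 90 degree V, x 115 to 155 mm, 84 wide, 46 high. Home, the post's x points down and its z along the jig's x; its plate stands on the front edge at jig x -10 to 0, flat against the bar.
- stop_face (a point): Middle of the stop bar's near face, jig (0, 0, 7) mm. The bar is 14 mm high, x 0 to 16 mm. Two equally high cheeks stand forward from its ends, 95 mm apart to x = -22 mm, then flaring outwards to 120 mm apart at x = -43 mm: they centre the base plate as it is pushed in up to the bar.
- v_seat (a point): Where the axis of the lying tube belongs, above the middle of the V-block: jig (135, 0, 45) mm. Lying home the tube's upper side is 66 mm above the bench, its end at jig x = 197 mm, and the plate is 120 mm high.
- bush_leaf (a joint): Swing arm with the drill bush. 0 rad: fully round, square across the V-block over the tube (firm stop); grows as it swings open, anticlockwise from above, towards the jig's +x. Starts at 1.4 to 1.8; light friction (about 1 N at the knob), stays where left. 30 mm wide, 71 to 82 mm above the bench, 5 mm above the lying tube.
- leaf_pivot (a point): Vertical pivot of the swing arm, at the arm's underside: jig (135, 60, 71) mm.
- leaf_knob (a point): Middle of the black knob (20 mm diameter, 88 to 114 mm above the bench) on the swing arm, 86 mm from the pivot; with the arm fully round at jig (135, -26, 101) mm.
- centre_punch: Bystander: dark steel centre punch lying on the bench, 113 mm long along its y, 13 mm thick; origin under its middle. Leave alone.
- wood_block: Bystander: plain beech block, 62 x 130 x 42 mm (130 along its y); origin under its middle. Leave alone.
- bushing: Bystander: small turned bronze bushing standing on the bench, 32 mm diameter, 28 mm high; origin at the centre of its underside. Leave alone.

How it is judged:
By the outcome, as a careful person would: the job done as asked, in the order asked, and still so for the second after the job is handed in, with the robot touching nothing.
It also fails if it takes over 67 s, if anything falls off the work surface, if the arm or the gripper's body presses on something with over 40 N, if the wrist force passes 120 N, or if a joint passes its speed limit or range.

## Working session

There is one attempt and no reset: what is moved stays moved. The work goes in short steps, Python scripts to look and compute and a shell command to move; the robot and the scene stay as the last step left them, time stands still between calls to the robot, and variables do not carry over. Pictures are saved under pics/ and viewed, about 8 in all and at most 12, crops included, and the job is handed in when it is done.

```bash
ls; mkdir -p pics
python3 - <<'E'
from rig import sensors,cams
import cv2,numpy as np
s=sensors.observe();print(s)
for n in("scene","side"):
    im,d=cams.get_image(n);cv2.imwrite(f"pics/{n}0.png",im);np.savez(f"pics/{n}0.npz",im=im,d=d)
    c=cams.calibration(n);print(n,c)
E
```

```text
pics
{'time_s': 0.0, 'q': array([-1.23361024e+01,  2.18408180e+01,  7.43863159e+01,  9.04505811e-04,
        8.38597378e+01, -1.23361665e+01]), 'qvel': array([ 0.06920349,  0.0414447 , -0.03870242,  0.02210513,  0.0415892 ,
        0.02730793]), 'joint_efforts': array([-1.00240642e-03, -4.48466885e+01, -2.31285810e+01, -2.87182611e-04,
        4.73836102e-03,  1.77242771e-05]), 'position': array([5.49690134e-01, 6.64863259e-05, 2.30704211e-01]), 'tool_rot': array([[-1.47783607e-03,  9.99998908e-01, -8.32085337e-07],
       [ 3.39262973e-04, -3.30710593e-07, -9.99999942e-01],
       [-9.99998850e-01, -1.47783626e-03, -3.39262113e-04]]), 'ft_force': array([ 0.04015313,  0.20175241, -0.00035048]), 'wrist_torque': array([-0.07025412,  0.03228537,  0.02948679]), 'grip_width': 0.08542757597094396}
scene {'vertical_fov': 47.44288400704933, 'cx': 317.5377514692528, 'cy': 199.59588321528702, 'extrinsics': array([[ 0.8004724 , -0.45442713,  0.39081955,  0.25987089],
       [-0.59929538, -0.61708563,  0.50995135, -0.52719737],
       [ 0.00943341, -0.64241833, -0.76629609,  0.81621741],
       [ 0.        ,  0.        ,  0.        ,  1.        ]])}
side {'vertical_fov': 43.48371205004794, 'cx': 323.3570175921184, 'cy': 196.929175530446, 'extrinsics': array([[-0.99582897,  0.04031603, -0.08184912,  0.68434275],
       [ 0.09074954,  0.34481226, -0.9342746 ,  0.8651574 ],
       [-0.00944367, -0.93780548, -0.3470327 ,  0.46327513],
       [ 0.        ,  0.        ,  0.        ,  1.        ]])}
```

View pics/scene0.png

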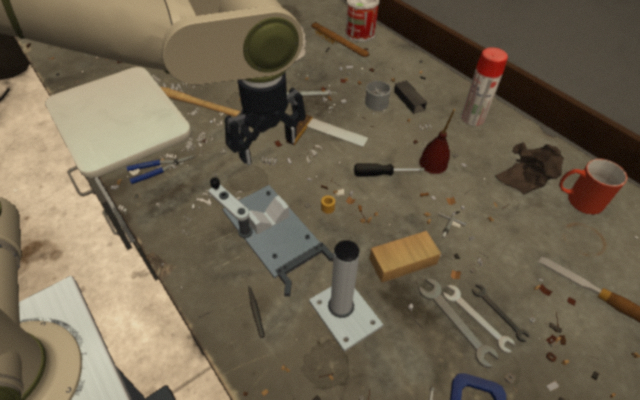

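View pics/side0.png

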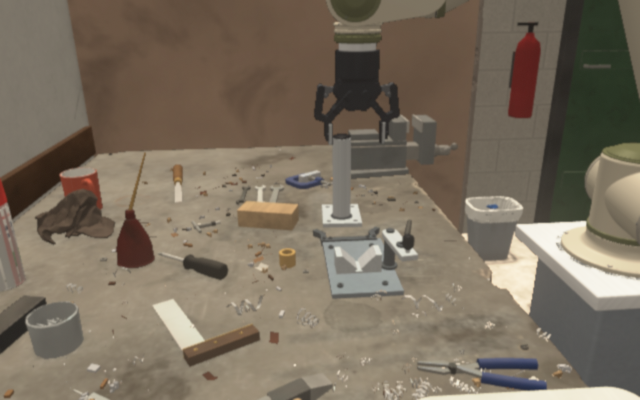

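The scene view shows the post at about (343,290), with its plate corners near (311,298), (345,284), (382,325) and (346,347). The jig's stop bar runs from (285,275) to (325,250), the V-block is at (268,212), and the arm runs from pivot (243,222) to knob (215,184). Bystanders are the punch (256,312), block (405,255) and bushing (328,203). Next I'll look at a close crop and the depth.

```bash
cat > h.py <<'E'
import numpy as np,cv2
from rig import sensors,cams
def ray(c,u,v):
    f=200/np.tan(np.radians(c["vertical_fov"]/2));E=c["extrinsics"]
    d=np.stack([(np.asarray(u,float)-c["cx"])/f,(np.asarray(v,float)-c["cy"])/f,np.ones_like(np.asarray(u,float))],-1)
    return E[:3,3],d@E[:3,:3].T
def onplane(c,u,v,z):
    o,d=ray(c,u,v);return o+d*((z-o[2])/d[...,2])[...,None]
def cloud(c,dep):
    v,u=np.mgrid[0:400,0:640];o,d=ray(c,u,v);return o+d*dep[...,None]
E
python3 - <<'E'
from h import *
for n in("scene","side"):
    z=np.load(f"pics/{n}0.npz");c=cams.calibration(n);P=cloud(c,z["d"]);
    X,Y,Z=P[...,0],P[...,1],P[...,2]
    ok=(z["d"]>0)&(X>.3)&(X<.8)&(Y>-.4)&(Y<.35)
    print(n,"bench z",np.median(Z[ok&(abs(Z)<.006)]))
    m=ok&(Z>.06)&(Z<.19)&(Y<0.0); 
    for lo,hi in((.198,.215),(.12,.19),(.05,.1)):
        k=ok&(Z>lo)&(Z<hi)&(Y<.1);print(lo,k.sum(),P[k].mean(0) if k.any() else 0,P[k].min(0),P[k].max(0))
c=cams.calibration("scene");im=np.load("pics/scene0.npz")["im"]
cv2.imwrite("pics/crop0.png",cv2.resize(im[165:355,195:455],None,fx=3,fy=3,interpolation=cv2.INTER_CUBIC))
# bright base plate mask
hsv=cv2.cvtColor(im,cv2.COLOR_BGR2HSV)
m=((hsv[...,2]>135)&(hsv[...,1]<60)).astype(np.uint8);m[:280]=0;m[355:]=0;m[:,:300]=0;m[:,390:]=0
cs,_=cv2.findContours(m,0,1);k=max(cs,key=cv2.contourArea);print(cv2.contourArea(k))
W=onplane(c,k[:,0,0],k[:,0,1],.01)[:,:2];r=cv2.minAreaRect((W*1000).astype(np.float32));print(r)
print(cv2.boxPoints(r))
E
```

```text
scene bench z -0.001829430469359572
0.198 446 [ 0.54543317 -0.23210832  0.20338904] [ 0.52594008 -0.25159606  0.1981114 ] [ 0.5679763  -0.2094534   0.20779957]
0.12 524 [ 0.5360158  -0.24214109  0.1562568 ] [ 0.52569625 -0.25229007  0.12014302] [ 0.56162823 -0.21728144  0.1898292 ]
0.05 857 [ 0.50189051 -0.04983923  0.07752344] [ 0.46514112 -0.25187122  0.05008545] [0.56140415 0.09990187 0.09999655]
side bench z -0.0007722956994643537
0.198 108 [ 0.54773638 -0.2188245   0.20304025] [ 0.52754922 -0.24079938  0.19805303] [ 0.56606895 -0.20602603  0.20739424]
0.12 542 [ 0.54821554 -0.21214701  0.15520522] [ 0.52716585 -0.22642508  0.12012061] [ 0.56683828 -0.20176115  0.18958764]
0.05 721 [ 0.51989033 -0.08035481  0.07676609] [ 0.47093394 -0.22686768  0.0500577 ] [0.56674862 0.09993414 0.09987375]
1789.0
((546.4246215820312, -245.99302673339844), (121.13794708251953, 89.79924774169922), 86.36302185058594)
[[ 497.77325 -303.59183]
 [ 587.39166 -309.2882 ]
 [ 595.076   -188.39423]
 [ 505.45758 -182.69785]]
```

View pics/crop0.png

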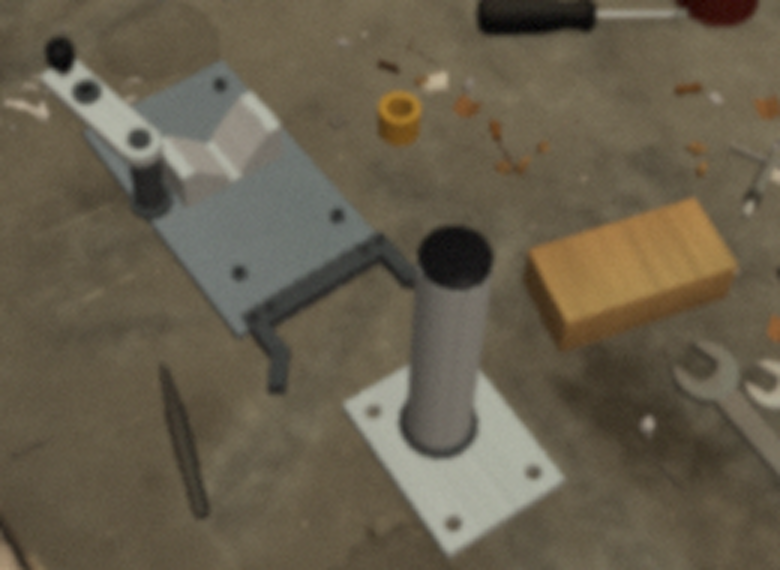

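The crop shows the post's plate and axis clearly. The jig plate's corners are at crop (225,63), (88,137), (240,335) and (385,235), the cheeks' front ends at (278,390) and (412,283), the knob at (60,52) and the pivot at (140,140).

Run:
```python
from h import *
for n in("scene","side"):
    z=np.load(f"pics/{n}0.npz");c=cams.calibration(n);im=z["im"];P=cloud(c,z["d"])
    hsv=cv2.cvtColor(im,cv2.COLOR_BGR2HSV)
    W=onplane(c,*np.meshgrid(np.arange(640),np.arange(400)),.01)
    roi=(W[...,0]>.42)&(W[...,0]<.62)&(W[...,1]>-.17)&(W[...,1]<.15)
    blue=(roi&(im[...,0].astype(int)-im[...,2]>6)&(hsv[...,2]>70)).astype(np.uint8)
    blue=cv2.morphologyEx(blue,cv2.MORPH_OPEN,np.ones((3,3)))
    cs,_=cv2.findContours(blue,0,1);k=max(cs,key=cv2.contourArea)
    w=(W[k[:,0,1],k[:,0,0],:2]*1000).astype(np.float32)
    r=cv2.minAreaRect(w);print(n,"plate",cv2.contourArea(k),r);print(cv2.boxPoints(r).round(1).tolist())
    # height slices
    ok=z["d"]>0
    for nm,lo,hi in(("arm",.076,.088),("knob",.09,.118),("vtop",.042,.05)):
        m=ok&(P[...,2]>lo)&(P[...,2]<hi)&(P[...,0]>.38)&(P[...,0]<.64)&(P[...,1]>-.12)&(P[...,1]<.2)
        q=P[m]*1000
        print(nm,m.sum(),q.mean(0).round(1),q.min(0).round(),q.max(0).round())
        if m.sum()>10: print(cv2.minAreaRect(q[:,:2].astype(np.float32)))
    dark=(roi&(hsv[...,2]<75)&(ok)&(P[...,2]>.008)&(P[...,2]<.02))
    q=P[dark]*1000;print("bar",dark.sum(),cv2.boxPoints(cv2.minAreaRect(q[:,:2].astype(np.float32))).round().tolist())
c=cams.calibration("scene")
def cp(x,y,zz):return (onplane(c,195+np.array(x)/3.,165+np.array(y)/3.,zz)*1000).round(1).tolist()
print("bar near-face top L,R",cp(270,322,.014),cp(378,262,.014))
print("bar far top L,R",cp(247,318,.014),cp(376,236,.014))
print("cheek tips",cp(278,375,.014),cp(412,275,.014))
print("knob top",cp(60,46,.114),"pivot",cp(140,139,.082))
print("plate far corners",cp(224,63,.01),cp(88,137,.01))
# bystanders
print("punch",cp(165,367,.006),cp(205,515,.006),"block top",[cp(a,b,.042) for a,b in((527,255),(695,200),(737,265),(565,345))],"bush",cp(400,105,.028))
```

```text
Traceback (most recent call last):
ValueError: max() iterable argument is empty
```

Run:
```python
from h import *
for n in("scene","side"):
    z=np.load(f"pics/{n}0.npz");c=cams.calibration(n);im=z["im"];P=cloud(c,z["d"])
    hsv=cv2.cvtColor(im,cv2.COLOR_BGR2HSV)
    W=onplane(c,*np.meshgrid(np.arange(640.),np.arange(400.)),.01)
    roi=(W[...,0]>.42)&(W[...,0]<.62)&(W[...,1]>-.17)&(W[...,1]<.15)
    ok=z["d"]>0
    df=im[...,0].astype(int)-im[...,2]
    print(n,"B-R pct",np.percentile(df[roi],[5,50,90,97]))
    blue=(roi&(df>np.percentile(df[roi],50)*0+2)&(hsv[...,2]>60)).astype(np.uint8)
    cs,_=cv2.findContours(blue,0,1)
    if cs:
        k=max(cs,key=cv2.contourArea);w=(W[k[:,0,1],k[:,0,0],:2]*1000).astype(np.float32)
        r=cv2.minAreaRect(w);print("plate",cv2.contourArea(k),r);print(cv2.boxPoints(r).round(1).tolist())
    for nm,lo,hi in(("arm",.076,.088),("knob",.09,.118),("vtop",.042,.05)):
        m=ok&(P[...,2]>lo)&(P[...,2]<hi)&(P[...,0]>.38)&(P[...,0]<.64)&(P[...,1]>-.12)&(P[...,1]<.2)
        q=P[m]*1000
        print(nm,m.sum(),q.mean(0).round(1),q.min(0).round(),q.max(0).round())
        if m.sum()>10: print(cv2.minAreaRect(q[:,:2].astype(np.float32)))
c=cams.calibration("scene")
def cp(x,y,zz):return (onplane(c,195+np.array(x)/3.,165+np.array(y)/3.,zz)*1000).round(1).tolist()
print("bar near-face top L,R",cp(270,322,.014),cp(378,262,.014))
print("bar far top L,R",cp(247,318,.014),cp(376,236,.014))
print("cheek tips",cp(278,375,.014),cp(412,275,.014))
print("knob top",cp(60,46,.114),"pivot",cp(140,139,.082))
print("plate far corners",cp(224,63,.01),cp(88,137,.01))
print("punch",cp(165,367,.006),cp(205,515,.006),"block top",[cp(a,b,.042) for a,b in((527,255),(695,200),(737,265),(565,345))],"bush",cp(400,105,.028))
```

```text
scene B-R pct [-32. -20.   2.   3.]
plate 91.0 ((573.78369140625, -51.30923080444336), (31.9783992767334, 67.75931549072266), 14.522860527038574)
[[549.7999877929688, -22.5], [566.7999877929688, -88.0999984741211], [597.7999877929688, -80.0999984741211], [580.7999877929688, -14.5]]
arm 566 [482.5  67.2  80.8] [462.  14.  76.] [503. 125.  87.]
((483.3193359375, 70.40499877929688), (30.724241256713867, 112.49749755859375), 7.0274810791015625)
knob 98 [476.3 111.3 105.3] [468. 104.  91.] [487. 124. 114.]
((476.9681091308594, 113.34541320800781), (16.708972930908203, 19.494441986083984), 70.53926849365234)
vtop 201 [542.3  27.6  44.2] [479.   8.  42.] [592.  50.  50.]
((535.1757202148438, 28.8895206451416), (42.18465805053711, 113.02303314208984), 89.90103912353516)
side B-R pct [-33. -11.   0.   1.]
arm 473 [485.8  82.3  81.3] [462.  22.  76.] [503. 132.  88.]
((483.4070129394531, 76.34772491455078), (30.321453094482422, 111.85145568847656), 7.015471935272217)
knob 164 [478.9 123.1 103.9] [468. 111.  90.] [487. 129. 113.]
((477.3959045410156, 120.20783996582031), (19.08271026611328, 17.6495304107666), 0.42662233114242554)
vtop 215 [538.5  35.3  44.9] [481.  10.  42.] [591.  54.  50.]
((536.171630859375, 32.30796432495117), (109.66777038574219, 44.15127182006836), 0.3785805404186249)
bar near-face top L,R [500.6, -108.2, 14.0] [588.4, -113.1, 14.0]
bar far top L,R [489.9, -96.4, 14.0] [600.5, -94.8, 14.0]
cheek tips [482.3, -144.5, 14.0] [600.9, -135.7, 14.0]
knob top [477.5, 108.6, 114.0] pivot [489.8, 28.7, 82.0]
plate far corners [605.0, 110.2, 10.0] [481.9, 108.1, 10.0]
punch [427.5, -91.0, 6.0] [393.6, -193.7, 6.0] block top [[661.6, -183.1, 42.0], [786.7, -218.4, 42.0], [770.5, -273.6, 42.0], [635.6, -250.2, 42.0]] bush [680.8, -18.1, 28.0]
```

The post axis is near (547,-231) mm, front direction (0.06,1.0), and the plate measures 121x90 as it should. The jig's x runs roughly along world +y, with its origin near (547,-108). I'll take a wrist view to firm up the jig, then partly close the fingers.

```bash
python3 - <<'E'
from h import *
c=cams.calibration("wrist");im,d=cams.get_image("wrist");cv2.imwrite("pics/w0.png",im);np.savez("pics/w0.npz",im=im,d=d,E=c["extrinsics"],cal=[c["vertical_fov"],c["cx"],c["cy"]]);print(c)
E
python3 -m crank '{"hand":[110,110,110,110,110],"translation":[[-0.02,0,0.03],[-0.04,0,0.06],[-0.06,0,0.09],[-0.08,0,0.12],[-0.1,0,0.15]],"dr":[[0,0,0],[0,0,0],[0,0,0],[0,0,0],[0,0,0]]}' 30
```

```text
{'vertical_fov': 65.70646984690485, 'cx': 322.90953922041405, 'cy': 200.95171623121578, 'extrinsics': array([[ 9.99999355e-01, -4.27203640e-04, -1.05253638e-03,
         5.49727472e-01],
       [-7.28987765e-04, -9.51960980e-01, -3.06218487e-01,
         7.76040593e-02],
       [-8.71155913e-04,  3.06219057e-01, -9.51960677e-01,
         3.73238104e-01],
       [ 0.00000000e+00,  0.00000000e+00,  0.00000000e+00,
         1.00000000e+00]])}
time_s: 0.65
position: [0.5497, -0.1511, 0.3319]
tool_rot: [[-0.0, 1.0, 0.0], [0.0, 0.0, -1.0], [-1.0, -0.0, -0.0]]
ft_force: [0.4, 0.1, 0.5]
grip_width: 0.0486
```

View pics/w0.png

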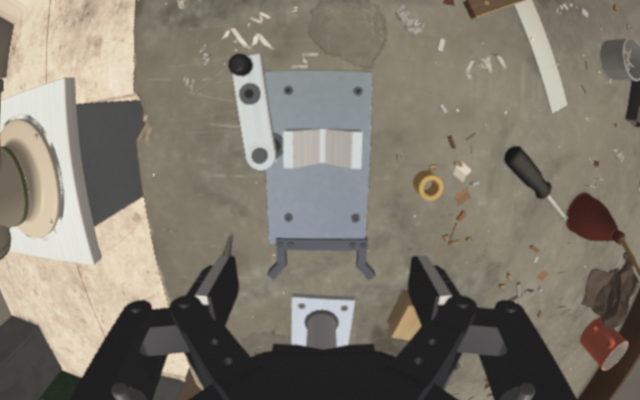

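The wrist view shows the jig square on: bar near face about (277,249)-(367,250), plate screws (288,90), (358,91), (288,217) and (355,218), V centre (322,148), pivot (260,156), knob (240,64), and the post's front edge (292,296)-(354,298).

```bash
cat >> h.py <<'E'
def wplane(cal,E,u,v,z):
    f=200/np.tan(np.radians(cal[0]/2));x=u-cal[1];y=v-cal[2];r=np.hypot(x,y)+1e-9;t=r/f
    d=E[:3,:3]@np.array([np.sin(t)*x/r,np.sin(t)*y/r,np.cos(t)]);return ((E[:3,3]+d*(z-E[2,3])/d[2])*1000).round(1)
E
python3 - <<'E'
from h import *
z=np.load("pics/w0.npz");cal,E=z["cal"],z["E"]
for n,u,v,h in [("s",288,90,.01),("s",358,91,.01),("s",288,217,.01),("s",355,218,.01),("far",266,71,.01),("far",371,72,.01),("barfar",276,238,.014),("barfar",367,239,.014),("barnear",284,248,.014),("barnear",360,249,.014),("Vmid",322,131,.025),("Vmid",322,165,.025),("pivot",260,156,.082),("knob",240,64,.114),("V L",284,148,.046),("V R",361,149,.046),("tipL",273,277,.014),("tipR",370,276,.014),("postF",292,297,.01),("postF",355,298,.01),("bush",430,185,.028)]:
    print(n,wplane(cal,E,u,v,h))
cv2.imwrite("pics/w0c.png",cv2.resize(z["im"][225:345,260:420],None,fx=5,fy=5,interpolation=cv2.INTER_CUBIC))
E
```

```text
s [509.1  95.3  10. ]
s [589.9  94.   10. ]
s [505.3 -60.5  10. ]
s [589.7 -61.8  10. ]
far [483.5 118.9  10. ]
far [604.9 117.1  10. ]
barfar [489.1 -87.9  14. ]
barfar [605.9 -89.3  14. ]
barnear [ 498.7 -102.1   14. ]
barnear [ 597.5 -103.6   14. ]
Vmid [548.4  47.8  25. ]
Vmid [548.3   8.8  25. ]
pivot [488.8  29.4  82. ]
knob [480.2 114.6 114. ]
V L [507.9  31.7  46. ]
V R [590.1  30.6  46. ]
tipL [ 481.1 -147.1   14. ]
tipR [ 613.4 -145.3   14. ]
postF [ 505.2 -183.    10. ]
postF [ 595.  -184.8   10. ]
bush [677.9 -13.4  28. ]
```

View pics/w0c.png

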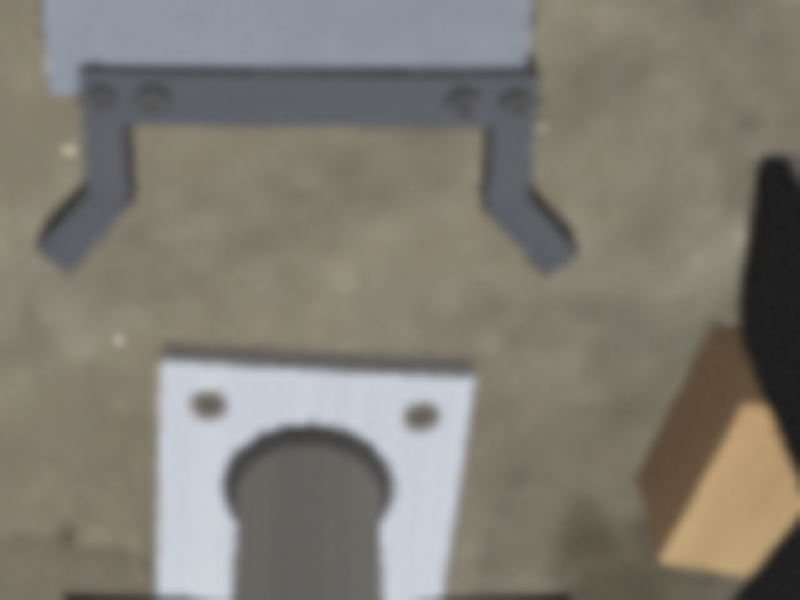

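Wrist-view jig fit: origin about (547,-104.5), x direction about (0.013,1), and the post has about 80 mm to go. Before touching anything I'll test in free air that the arm can take the final "pointing along -Y" attitude.

```bash
python3 -m crank '{"hand":[110,110,110,110,110],"translation":[[0,0,0],[0,0,0],[0,0,0],[0,0,0],[0,0,0]],"dr":[[0,-0.14,0],[0,-0.28,0],[0,-0.42,0],[0,-0.56,0],[0,-0.7,0]]}'
python3 -m crank '{"hand":[110,110,110,110,110],"translation":[[0,0,0],[0,0,0],[0,0,0],[0,0,0],[0,0,0]],"dr":[[0,-0.14,0],[0,-0.28,0],[0,-0.42,0],[0,-0.56,0],[0,-0.7,0]]}'
python3 - <<'E'
from h import *
print(sensors.observe()["q"].round(1))
im,_=cams.get_image("scene");im2,_=cams.get_image("side")
cv2.imwrite("pics/free.png",np.vstack([im[:300,:480],im2[:300,100:580]]))
E
```

```text
time_s: 1.15
position: [0.5501, -0.1497, 0.3319]
tool_rot: [[0.002, 1.0, 0.0], [-0.649, 0.001, -0.761], [-0.761, 0.001, 0.649]]
ft_force: [-0.0, -0.2, 0.4]
grip_width: 0.0487
time_s: 1.65
position: [0.5499, -0.1491, 0.3306]
tool_rot: [[0.001, 1.0, -0.001], [-0.986, 0.001, -0.168], [-0.168, 0.001, 0.986]]
ft_force: [10.9, -7.1, 36.9]
grip_width: 0.0487
[ -1.3  28.9  82.9 -81.5  85.1  21.4]
```

View pics/free.png

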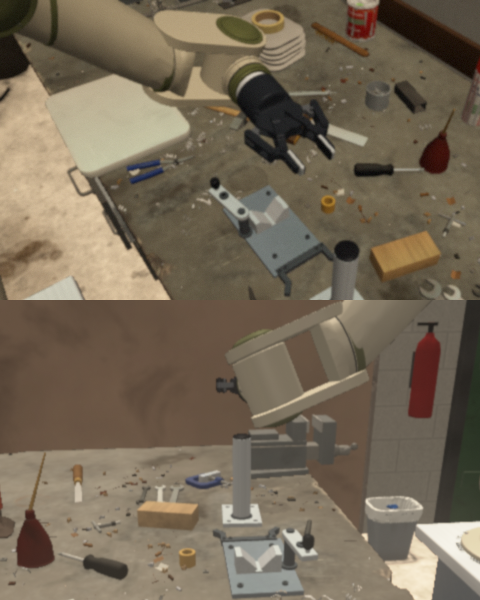

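The attitude works, but joint 4 reached its limit near 80° tilt, which is what the reading shows. I'll keep the final tool tilt to about 65° and back off now.

```bash
python3 -m crank '{"hand":[110,110,110,110,110],"translation":[[0,0,0],[0,0,0],[0,0,0],[0,0,0],[0,0,0]],"dr":[[0,0.14,0],[0,0.28,0],[0,0.42,0],[0,0.56,0],[0,0.7,0]]}'
python3 -c "
from h import *
print(sensors.observe()['q'].round(1))"
python3 -m crank '{"hand":[110,110,110,110,110],"translation":[[0,0,0],[0,0,0],[0,0,0],[0,0,0],[0,0,0]],"dr":[[0,0.14,0],[0,0.28,0],[0,0.42,0],[0,0.56,0],[0,0.7,0]]}'
```

```text
time_s: 2.25
position: [0.5506, -0.1502, 0.3343]
tool_rot: [[0.006, 1.0, -0.0], [-0.642, 0.004, -0.767], [-0.767, 0.005, 0.642]]
ft_force: [-0.2, -0.5, -0.7]
grip_width: 0.0487
[-10.8  20.2  69.7 -39.4  82.8  -8.4]
time_s: 2.75
position: [0.5503, -0.151, 0.3342]
tool_rot: [[0.006, 1.0, 0.003], [0.001, 0.003, -1.0], [-1.0, 0.006, -0.001]]
ft_force: [0.2, 0.4, -0.1]
grip_width: 0.048
```

```bash
python3 -m crank '{"hand":[110,110,110,110,110],"translation":[[0,0,0.045],[0,0,0.09],[0,-0.005,0.135],[0,-0.005,0.18],[0,-0.005,0.195]],"dr":[[0,0,0],[0,0,0],[0,0,0],[0,0,0],[0,0.14,0]]}'
python3 -m crank '{"hand":[110,110,110,110,110],"translation":[[0,0,0],[0.045,0,0],[0.09,0,0],[0.135,0,0],[0.18,0,0]],"dr":[[0,0,0],[0,0,0],[0,0,0],[0,0,0],[0,0,0]]}'
python3 -m crank '{"hand":[110,110,110,110,110],"translation":[[0.045,0,0],[0.085,0,0],[0.1,0,0],[0.11,0,0],[0.11,0,0]],"dr":[[0,0,0],[0,0,0],[0,0,0],[0,0,0],[0,0,0]]}'
```

```text
time_s: 3.25
position: [0.5444, -0.3474, 0.3339]
tool_rot: [[0.004, 1.0, 0.002], [0.136, 0.002, -0.991], [-0.991, 0.004, -0.136]]
ft_force: [0.2, 1.1, 0.7]
grip_width: 0.0487
time_s: 3.75
position: [0.5451, -0.32, 0.1534]
tool_rot: [[0.003, 1.0, 0.003], [0.134, 0.003, -0.991], [-0.991, 0.003, -0.134]]
ft_force: [1.2, -0.7, -0.6]
grip_width: 0.0486
time_s: 4.25
position: [0.5452, -0.3046, 0.0445]
tool_rot: [[0.0, 1.0, 0.002], [0.138, 0.002, -0.99], [-0.99, 0.001, -0.138]]
ft_force: [0.2, 0.9, -0.1]
grip_width: 0.0487
```

```bash
python3 -m crank '{"hand":[110,110,110,110,110],"translation":[[0,0,0.0277],[0,0,0.0277],[0.015,0,0.0277],[0.0289,0,0.0277],[0.0289,0,0.0277]],"dr":[[0,0,0],[0,0,0],[0,0,0],[0,0,0],[0,0,0]]}' | grep -E "pos|force"
for i in 1; do
python3 -m crank '{"hand":[110,110],"translation":[[0.004,0,0.0006],[0.004,0,0.0006]],"dr":[[0,0,0],[0,0,0]]}' | grep -E "pos|force"
python3 -m crank '{"hand":[110,110],"translation":[[0.003,0,0.0004],[0.003,0,0.0004]],"dr":[[0,0,0],[0,0,0]]}' | grep -E "pos|force"
python3 -m crank '{"hand":[110,110],"translation":[[0.002,0,0.0003],[0.002,0,0.0003]],"dr":[[0,0,0],[0,0,0]]}' | grep -E "pos|force"
done
```

```text
position: [0.5445, -0.327, 0.0107]
ft_force: [-0.9, 0.7, -0.4]
position: [0.5451, -0.328, 0.0078]
ft_force: [0.7, 0.2, 0.2]
position: [0.545, -0.3279, 0.0046]
ft_force: [0.4, -0.0, 0.3]
position: [0.5449, -0.3279, 0.0024]
ft_force: [-1.0, 0.4, -0.4]
```

```bash
python3 -m crank '{"hand":[110,110],"translation":[[0.002,0,0.0003],[0.002,0,0.0003]],"dr":[[0,0,0],[0,0,0]]}' | grep -E "pos|force"
python3 -m crank '{"hand":[110,110],"translation":[[0.0015,0,0.0002],[0.0015,0,0.0002]],"dr":[[0,0,0],[0,0,0]]}' | grep -E "pos|force"
python3 -c "
from h import *
im,_=cams.get_image('side');c=im[170:260,240:440];im2,_=cams.get_image('scene');d=im2[240:400,250:450]
cv2.imwrite('pics/low.png',np.vstack([cv2.resize(c,(600,270)),cv2.resize(d,(400,320))] if 0 else [cv2.resize(c,(600,270),interpolation=2),cv2.copyMakeBorder(cv2.resize(d,(400,320),interpolation=2),0,0,0,200,0)]))"
```

```text
position: [0.5449, -0.3279, 0.0003]
ft_force: [0.1, 0.1, -0.2]
position: [0.5449, -0.3279, -0.0012]
ft_force: [0.7, 0.8, -0.4]
```

View pics/low.png

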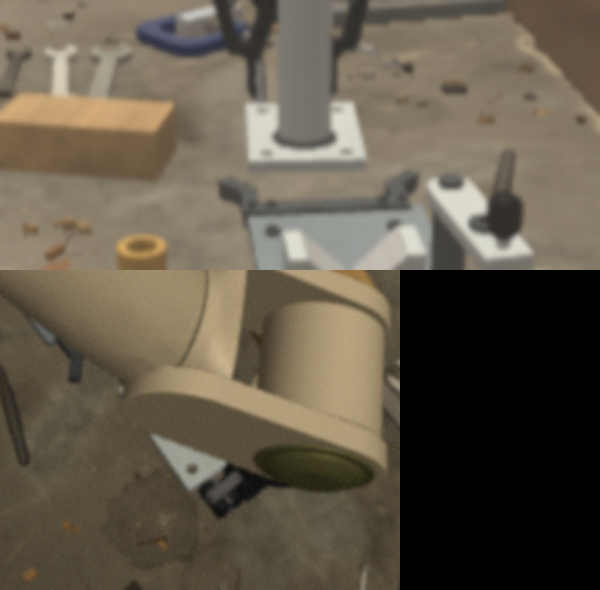

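The view shows the fingers straddling the tube evenly behind the plate, tips close to the bench. I'll lower a little more, feeling for the bench, then push.

```bash
python3 -m crank '{"hand":[110,110],"translation":[[0.0015,0,0.0002],[0.0015,0,0.0002]],"dr":[[0,0,0],[0,0,0]]}' | grep -E "pos|force"
python3 -m crank '{"hand":[110,110],"translation":[[0.0015,0,0.0002],[0.0015,0,0.0002]],"dr":[[0,0,0],[0,0,0]]}' | grep -E "pos|force"
```

```text
position: [0.5451, -0.3281, -0.0018]
ft_force: [-0.7, 0.5, 5.4]
position: [0.5452, -0.3281, -0.002]
ft_force: [-4.1, 2.9, 14.6]
```

```bash
python3 -m crank '{"hand":[110,110,110,110,110],"translation":[[-0.0052,0,-0.0007],[-0.0041,0,-0.0086],[-0.003,0,-0.0166],[-0.0019,0,-0.0245],[-0.0008,0,-0.0324]],"dr":[[0,0,0],[0,0,0],[0,0,0],[0,0,0],[0,0,0]]}' | grep -E "pos|force"
python3 -m crank '{"hand":[110,110,110,110,110],"translation":[[0.0011,0,-0.0079],[0.0022,0,-0.0158],[0.0033,0,-0.0238],[0.0044,0,-0.0317],[0.0055,0,-0.0396]],"dr":[[0,0,0],[0,0,0],[0,0,0],[0,0,0],[0,0,0]]}' | grep -E "pos|force"
python3 -m crank '{"hand":[110,110],"translation":[[0.0007,0,-0.005],[0.0007,0,-0.005]],"dr":[[0,0,0],[0,0,0]]}' | grep -E "pos|force"
python3 -m crank '{"hand":[110,110],"translation":[[0.0004,0,-0.003],[0.0004,0,-0.003]],"dr":[[0,0,0],[0,0,0]]}' | grep -E "pos|force"
```

```text
position: [0.5451, -0.2958, 0.0013]
ft_force: [0.2, -4.8, 1.2]
position: [0.5465, -0.2587, 0.0019]
ft_force: [7.7, -26.0, -4.4]
position: [0.5467, -0.2535, 0.0024]
ft_force: [2.2, -6.0, 3.6]
position: [0.5462, -0.2488, 0.0023]
ft_force: [3.5, -6.6, 5.0]
```

```bash
python3 -m crank '{"hand":[110,110],"translation":[[0.0006,0,-0.004],[0.0006,0,-0.004]],"dr":[[0,0,0],[0,0,0]]}' | grep -E "pos|force"
python3 -m crank '{"hand":[110,110],"translation":[[0.0004,0,-0.003],[0.0004,0,-0.003]],"dr":[[0,0,0],[0,0,0]]}' | grep -E "pos|force"
python3 -m crank '{"hand":[110,110],"translation":[[0.0003,0,-0.002],[0.0003,0,-0.002]],"dr":[[0,0,0],[0,0,0]]}' | grep -E "pos|force"
python3 -m crank '{"hand":[110,110],"translation":[[0.0003,0,-0.002],[0.0003,0,-0.002]],"dr":[[0,0,0],[0,0,0]]}' | grep -E "pos|force"
```

```text
position: [0.5461, -0.2446, 0.0023]
ft_force: [3.0, -5.8, 3.3]
position: [0.5462, -0.2416, 0.0022]
ft_force: [2.5, -6.7, 3.9]
position: [0.5462, -0.2398, 0.0022]
ft_force: [3.4, -7.8, 3.9]
position: [0.5463, -0.2379, 0.0022]
ft_force: [2.7, -7.5, 3.3]
```

```bash
python3 -m crank '{"hand":[110,110],"translation":[[0.0002,0,-0.0015],[0.0002,0,-0.0015]],"dr":[[0,0,0],[0,0,0]]}' | grep -E "pos|force"
python3 -m crank '{"hand":[110,110],"translation":[[0.0002,0,-0.0015],[0.0002,0,-0.0015]],"dr":[[0,0,0],[0,0,0]]}' | grep -E "pos|force"
python3 -m crank '{"hand":[110,110],"translation":[[0.0002,0,-0.0015],[0.0002,0,-0.0015]],"dr":[[0,0,0],[0,0,0]]}' | grep -E "pos|force"
```

```text
position: [0.5462, -0.2363, 0.0022]
ft_force: [3.5, -7.8, 3.9]
position: [0.5463, -0.2348, 0.0022]
ft_force: [2.6, -7.7, 4.0]
position: [0.5464, -0.2339, 0.0023]
ft_force: [3.3, -9.9, 3.3]
```

```bash
python3 -m crank '{"hand":[110,110],"translation":[[0.0002,0,-0.0015],[0.0002,0,-0.0015]],"dr":[[0,0,0],[0,0,0]]}' | grep -E "pos|force"
python3 -m crank '{"hand":[110,110],"translation":[[0.0002,0,-0.0015],[0.0002,0,-0.0015]],"dr":[[0,0,0],[0,0,0]]}' | grep -E "pos|force"
python3 - <<'E'
from h import *
print(sensors.observe()["time_s"],sensors.observe()["q"].round(1))
im,d=cams.get_image("side");c=cams.calibration("side");np.savez("pics/s1.npz",im=im,d=d)
cv2.imwrite("pics/seat.png",cv2.resize(im[170:270,270:420],None,fx=5,fy=5,interpolation=2))
E
```

```text
position: [0.5466, -0.2336, 0.0023]
ft_force: [2.7, -14.5, 1.1]
position: [0.5466, -0.2335, 0.0024]
ft_force: [1.5, -20.0, 0.5]
9.45 [-37.2  41.4  81.1   7.   62.  -40.7]
```

View pics/seat.png

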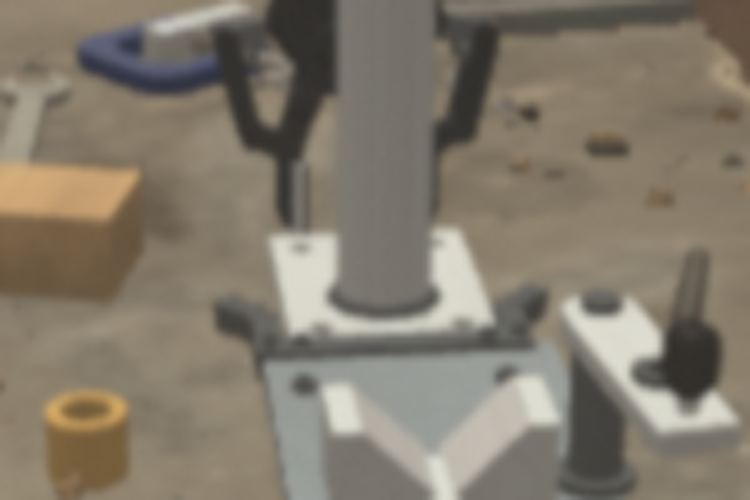

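The view shows the plate flat against the bar between the cheeks, which agrees with the 20 N stop. From the contact, the bar face is at y of about -0.103. Next I back off, close the fingers, and bring the hand over the rear of the plate.

```bash
python3 -m crank '{"hand":[110,110,255,255,255],"translation":[[0,0,0.008],[0,0,0.016],[-0.03,0,0.016],[-0.06,0,0.016],[-0.06,0,0.016]],"dr":[[0,0,0],[0,0,0],[0,0,0],[0,-0.07,0],[0,-0.07,0]]}' 
python3 -m crank '{"hand":[255,255,255,255],"translation":[[0,0,0],[0,0,-0.02],[0,0,-0.042],[0,0,-0.042]],"dr":[[0,0,0],[0,0,0],[0,0,0],[0,0,0]]}'
cat > lean.py <<'E'
# increments of the tool between lean states (a,t,c): lean deg, tool tilt deg, clearance mm of TCP above plate top; xp = post x of TCP (mm)
import numpy as np,sys
from rig import sensors
H=np.array([-103.,0.])
def tcp(a,c,xp):
    s,k=np.sin(np.radians(a)),np.cos(np.radians(a)); x,z=xp-45,10+c
    return H+[-10*s+x*k+z*s, -x*s+z*k]
def ax(th): # th = tool tilt: +: tip toward +y ; returns tool x,z in (y,z)
    s,k=np.sin(np.radians(th)),np.cos(np.radians(th)); return np.array([s,-k]),np.array([-k,-s])
def rows(states,xp,start=None):
    a,t,c=states[0];p0=tcp(a,c,xp) if start is None else np.array(start);X,Z=ax(t-a)
    for b,u,e in states[1:]:
        d=tcp(b,e,xp)-p0
        print((b,u,e),"target",tcp(b,e,xp).round(1),"tr",(np.array([d@X,0,d@Z])/1000).round(4).tolist(),"dr_y",round(float(np.radians((u-b)-(t-a))),4))
E
```

```text
time_s: 10.0
position: [0.5461, -0.2533, 0.0619]
tool_rot: [[0.004, 1.0, 0.001], [0.066, 0.001, -0.998], [-0.998, 0.004, -0.066]]
ft_force: [-0.2, 0.7, -0.0]
grip_width: 0.0054
time_s: 10.4
position: [0.5442, -0.208, 0.0605]
tool_rot: [[-0.003, 1.0, 0.002], [0.073, 0.002, -0.997], [-0.997, -0.003, -0.073]]
ft_force: [0.4, -0.6, -0.3]
grip_width: -0.0005
```

```bash
python3 -m crank '{"hand":[255,255,255,255],"translation":[[0.02,0.001,0.0015],[0.035,0.001,0.0026],[0.0424,0.001,0.0031],[0.0424,0.001,0.0031]],"dr":[[0,0,0],[0,0,0],[0,0,0],[0,0,0]]}' | grep -E "pos|force"
python3 -m crank '{"hand":[255,255],"translation":[[0.003,0,0.0002],[0.003,0,0.0002]],"dr":[[0,0,0],[0,0,0]]}' | grep -E "pos|force"
python3 -m crank '{"hand":[255,255],"translation":[[0.0025,0,0.0002],[0.0025,0,0.0002]],"dr":[[0,0,0],[0,0,0]]}' | grep -E "pos|force"
```

```text
position: [0.5453, -0.2112, 0.0177]
ft_force: [0.2, 0.4, -0.6]
position: [0.5461, -0.2117, 0.0162]
ft_force: [0.4, 0.0, 0.2]
position: [0.546, -0.2117, 0.0136]
ft_force: [-0.2, -0.1, -0.2]
```

```bash
python3 -m crank '{"hand":[255,255],"translation":[[0.0018,0,-0.0039],[0.0018,0,-0.0039]],"dr":[[0,0,0],[0,0,0]]}' | grep -E "pos|force"
python3 -m crank '{"hand":[255,255],"translation":[[0.0001,0,-0.002],[0.0001,0,-0.002]],"dr":[[0,0,0],[0,0,0]]}' | grep -E "pos|force"
python3 -m crank '{"hand":[255,255],"translation":[[0.0001,0,-0.002],[0.0001,0,-0.002]],"dr":[[0,0,0],[0,0,0]]}' | grep -E "pos|force"
python3 -m crank '{"hand":[255,255],"translation":[[0.0001,0,-0.002],[0.0001,0,-0.002]],"dr":[[0,0,0],[0,0,0]]}' | grep -E "pos|force"
```

```text
position: [0.5458, -0.2071, 0.0119]
ft_force: [0.0, 0.3, -0.5]
position: [0.546, -0.2054, 0.0121]
ft_force: [-0.5, 0.1, -0.4]
position: [0.5459, -0.2035, 0.0121]
ft_force: [-0.0, -0.3, -0.3]
position: [0.5459, -0.2014, 0.0121]
ft_force: [-0.6, -0.6, 0.4]
```

```bash
for i in 1; do
python3 -m crank '{"hand":[255,255],"translation":[[0,0,0],[0,0,0]],"dr":[[0,-0.02,0],[0,-0.02,0]]}' | grep -E "pos|force"
python3 -m crank '{"hand":[255,255],"translation":[[0,0,0],[0,0,0]],"dr":[[0,-0.02,0],[0,-0.02,0]]}' | grep -E "pos|force"
python3 -m crank '{"hand":[255,255],"translation":[[0,0,0],[0,0,0]],"dr":[[0,-0.02,0],[0,-0.02,0]]}'
done
python3 - <<'E'
from h import *
im,d=cams.get_image("side")
cv2.imwrite("pics/wedge.png",cv2.resize(im[60:260,250:450],None,fx=3,fy=3,interpolation=2))
E
```

```text
position: [0.5459, -0.2013, 0.0122]
ft_force: [-1.1, -0.6, 0.6]
position: [0.5462, -0.2018, 0.0123]
ft_force: [0.8, -2.4, -0.5]
time_s: 12.6
position: [0.5464, -0.2024, 0.0131]
tool_rot: [[0.001, 1.0, -0.0], [0.007, -0.0, -1.0], [-1.0, 0.001, -0.007]]
ft_force: [-0.1, -5.4, 5.1]
grip_width: -0.0002
```

The post has begun to bear on the hand (about 5 N). I'll compute the lean increments.

Run:
```python
from lean import *
rows([(1,1.5,1.4)]+[(a,1.5,2.5) for a in(3.5,6,8.5,11,13.5)],-54.4,start=(-201.8,12.2))
print()
for a0 in(13.5,26):
    rows([(a0,1.5,2.5)]+[(a0+2.5*i,1.5,2.5) for i in range(1,6)],-54.4);print()
```

```text
(3.5, 1.5, 2.5) target [-202.1   18.5] tr [-0.0063, 0.0, 0.0002] dr_y -0.0436
(6, 1.5, 2.5) target [-201.6   22.8] tr [-0.0106, 0.0, -0.0003] dr_y -0.0873
(8.5, 1.5, 2.5) target [-200.9   27.1] tr [-0.0148, 0.0, -0.001] dr_y -0.1309
(11, 1.5, 2.5) target [-200.1   31.2] tr [-0.019, 0.0, -0.0019] dr_y -0.1745
(13.5, 1.5, 2.5) target [-199.1   35.4] tr [-0.0231, 0.0, -0.0029] dr_y -0.2182

(16.0, 1.5, 2.5) target [-197.9   39.4] tr [-0.0042, 0.0, -0.0003] dr_y -0.0436
(18.5, 1.5, 2.5) target [-196.5   43.4] tr [-0.0084, 0.0, -0.0009] dr_y -0.0873
(21.0, 1.5, 2.5) target [-194.9   47.3] tr [-0.0125, 0.0, -0.0016] dr_y -0.1309
(23.5, 1.5, 2.5) target [-193.2   51.1] tr [-0.0166, 0.0, -0.0025] dr_y -0.1745
(26.0, 1.5, 2.5) target [-191.2   54.8] tr [-0.0207, 0.0, -0.0036] dr_y -0.2182

(28.5, 1.5, 2.5) target [-189.2   58.4] tr [-0.0041, 0.0, -0.0004] dr_y -0.0436
(31.0, 1.5, 2.5) target [-186.9   61.9] tr [-0.0083, 0.0, -0.001] dr_y -0.0873
(33.5, 1.5, 2.5) target [-184.5   65.3] tr [-0.0123, 0.0, -0.0018] dr_y -0.1309
(36.0, 1.5, 2.5) target [-181.9   68.5] tr [-0.0163, 0.0, -0.0028] dr_y -0.1745
(38.5, 1.5, 2.5) target [-179.2   71.7] tr [-0.0203, 0.0, -0.0039] dr_y -0.2182
```

View pics/wedge.png

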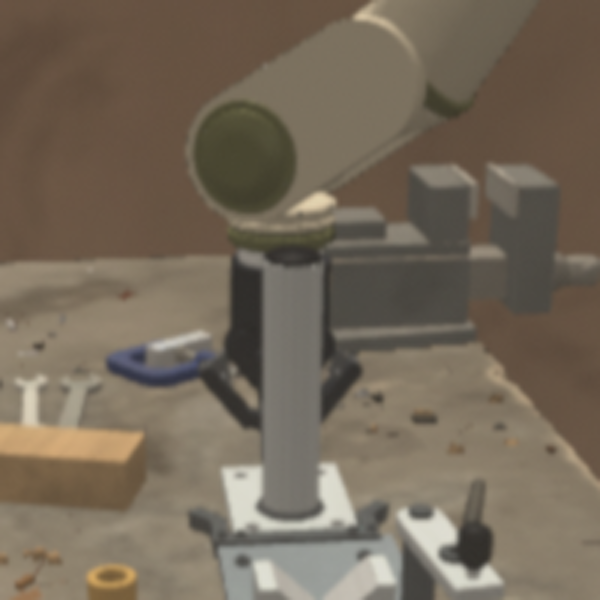

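The side view shows the hand upright behind the tube, post still square in the cheeks, plug at (293,258) just in front of the wrist flange. I start the lean.

```bash
python3 -m crank '{"hand":[255,255,255,255,255],"translation":[[-0.0063,0,0.0002],[-0.0106,0,-0.0003],[-0.0148,0,-0.001],[-0.019,0,-0.0019],[-0.0231,0,-0.0029]],"dr":[[0,-0.0436,0],[0,-0.0873,0],[0,-0.1309,0],[0,-0.1745,0],[0,-0.2182,0]]}'
python3 - <<'E'
from h import *
print(sensors.observe()["q"].round(1),sensors.observe()["wrist_torque"].round(2))
im,d=cams.get_image("side");im2,_=cams.get_image("scene")
cv2.imwrite("pics/lean1.png",np.hstack([cv2.resize(im[60:260,270:430],None,fx=2.5,fy=2.5,interpolation=2),cv2.resize(im2[160:360,220:380],None,fx=2.5,fy=2.5,interpolation=2)]))
E
```

```text
time_s: 13.15
position: [0.5462, -0.1992, 0.0357]
tool_rot: [[0.001, 1.0, -0.0], [-0.209, -0.0, -0.978], [-0.978, 0.001, 0.209]]
ft_force: [0.8, -2.5, -0.4]
grip_width: -0.0
[-26.9  35.9  87.2 -13.6  52.2 -19. ] [ 0.   -0.   -0.08]
```

View pics/lean1.png

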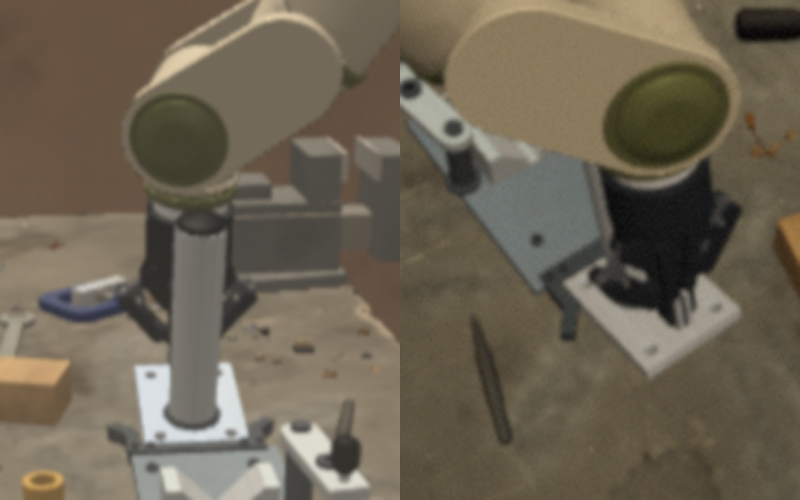

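The post leans about 13°, held only by about 2.5 N between the hand and the plate, and its front edge is at the bar. Continuing.

```bash
python3 -m crank '{"hand":[255,255,255,255,255],"translation":[[-0.0042,0,-0.0003],[-0.0084,0,-0.0009],[-0.0125,0,-0.0016],[-0.0166,0,-0.0025],[-0.0207,0,-0.0036]],"dr":[[0,-0.0436,0],[0,-0.0873,0],[0,-0.1309,0],[0,-0.1745,0],[0,-0.2182,0]]}'
python3 -m crank '{"hand":[255,255,255,255,255],"translation":[[-0.0041,0,-0.0004],[-0.0083,0,-0.001],[-0.0123,0,-0.0018],[-0.0163,0,-0.0028],[-0.0203,0,-0.0039]],"dr":[[0,-0.0436,0],[0,-0.0873,0],[0,-0.1309,0],[0,-0.1745,0],[0,-0.2182,0]]}'
python3 - <<'E'
from lean import *
print(sensors.observe()["q"].round(1))
a0=38.5;rows([(a0,1.5,2.5)]+[(a0+2*i,1.5,2.5) for i in range(1,6)],-54.4);print()
a0=48.5;rows([(a0,1.5,2.5)]+[(a0+2*i,1.5,2.5) for i in range(1,6)],-54.4);print()
E
```

```text
time_s: 13.75
position: [0.546, -0.1914, 0.0548]
tool_rot: [[-0.0, 1.0, -0.0], [-0.414, -0.0, -0.91], [-0.91, -0.0, 0.414]]
ft_force: [0.5, -1.9, -0.0]
grip_width: -0.0002
time_s: 14.25
position: [0.5458, -0.1793, 0.0716]
tool_rot: [[-0.001, 1.0, -0.0], [-0.602, -0.001, -0.799], [-0.799, -0.001, 0.602]]
ft_force: [0.5, -1.2, -0.3]
grip_width: -0.0001
[-15.   35.5  90.7 -46.4  53.4  13.6]
(40.5, 1.5, 2.5) target [-177.    74.1] tr [-0.0033, 0.0, -0.0004] dr_y -0.0349
(42.5, 1.5, 2.5) target [-174.6   76.4] tr [-0.0066, 0.0, -0.0009] dr_y -0.0698
(44.5, 1.5, 2.5) target [-172.1   78.6] tr [-0.0098, 0.0, -0.0015] dr_y -0.1047
(46.5, 1.5, 2.5) target [-169.6   80.7] tr [-0.013, 0.0, -0.0022] dr_y -0.1396
(48.5, 1.5, 2.5) target [-167.    82.7] tr [-0.0162, 0.0, -0.0031] dr_y -0.1745

(50.5, 1.5, 2.5) target [-164.3   84.7] tr [-0.0033, 0.0, -0.0004] dr_y -0.0349
(52.5, 1.5, 2.5) target [-161.5   86.5] tr [-0.0065, 0.0, -0.001] dr_y -0.0698
(54.5, 1.5, 2.5) target [-158.7   88.2] tr [-0.0098, 0.0, -0.0017] dr_y -0.1047
(56.5, 1.5, 2.5) target [-155.8   89.8] tr [-0.013, 0.0, -0.0025] dr_y -0.1396
(58.5, 1.5, 2.5) target [-152.8   91.3] tr [-0.0162, 0.0, -0.0034] dr_y -0.1745
```

```bash
python3 -m crank '{"hand":[255,255,255,255,255],"translation":[[-0.0033,0,-0.0004],[-0.0066,0,-0.0009],[-0.0098,0,-0.0015],[-0.013,0,-0.0022],[-0.0162,0,-0.0031]],"dr":[[0,-0.0349,0],[0,-0.0698,0],[0,-0.1047,0],[0,-0.1396,0],[0,-0.1745,0]]}'
python3 -m crank '{"hand":[255,255,255,255],"translation":[[-0.0016,0,-0.0002],[-0.0033,0,-0.0004],[-0.0049,0,-0.0007],[-0.0065,0,-0.001]],"dr":[[0,-0.0175,0],[0,-0.0349,0],[0,-0.0524,0],[0,-0.0698,0]]}'
python3 - <<'E'
from lean import *
print(sensors.observe()["q"].round(1),sensors.observe()["wrist_torque"].round(2))
E
```

```text
time_s: 14.75
position: [0.5457, -0.167, 0.0824]
tool_rot: [[-0.001, 1.0, 0.0], [-0.731, -0.001, -0.683], [-0.683, -0.001, 0.731]]
ft_force: [-0.6, -0.2, -0.0]
grip_width: 0.0002
time_s: 15.15
position: [0.5459, -0.1617, 0.0865]
tool_rot: [[-0.0, 1.0, -0.0], [-0.777, -0.0, -0.63], [-0.63, -0.0, 0.777]]
ft_force: [-0.3, 0.1, 0.7]
grip_width: 0.0001
[ -8.4  38.1  91.8 -61.9  60.6  29.4] [0.39 0.04 0.01]
```

```bash
python3 -m crank '{"hand":[255,255,255,255,255],"translation":[[-0.0016,0,-0.0002],[-0.0033,0,-0.0004],[-0.0049,0,-0.0007],[-0.0065,0,-0.001],[-0.0065,0,-0.001]],"dr":[[0,-0.0175,0],[0,-0.0349,0],[0,-0.0524,0],[0,-0.0698,0],[0,-0.0698,0]]}'
python3 - <<'E'
from lean import *
print(sensors.observe()["q"].round(1),sensors.observe()["wrist_torque"].round(2))
c=lambda t:2.2+11*np.sin(np.radians(t))
S=[(56.5,1.5,2.5)]+[(a,a-56,c(a-56)) for a in np.arange(58,92,1.5)]
S=[(a,t,round(float(k),1)) for a,t,k in S]
for i in range(0,len(S)-1,5): rows(S[i:i+6],-54.4);print()
E
```

```text
time_s: 15.65
position: [0.546, -0.1556, 0.0896]
tool_rot: [[0.0, 1.0, 0.001], [-0.819, 0.001, -0.574], [-0.574, -0.001, 0.819]]
ft_force: [0.9, 0.8, 0.4]
grip_width: -0.0002
[ -6.6  39.3  91.9 -65.5  63.3  33.2] [ 0.33  0.01 -0.04]
(np.float64(58.0), np.float64(2.0), 2.6) target [-153.5   91. ] tr [-0.0026, 0.0, -0.0004] dr_y -0.0175
(np.float64(59.5), np.float64(3.5), 2.9) target [-151.    92.2] tr [-0.0053, 0.0, -0.0008] dr_y -0.0175
(np.float64(61.0), np.float64(5.0), 3.2) target [-148.4   93.3] tr [-0.0081, 0.0, -0.0013] dr_y -0.0175
(np.float64(62.5), np.float64(6.5), 3.4) target [-145.9   94.4] tr [-0.0107, 0.0, -0.0019] dr_y -0.0175
(np.float64(64.0), np.float64(8.0), 3.7) target [-143.2   95.3] tr [-0.0135, 0.0, -0.0026] dr_y -0.0175

(np.float64(65.5), np.float64(9.5), 4.0) target [-140.6   96.3] tr [-0.0027, 0.0, -0.0007] dr_y 0.0
(np.float64(67.0), np.float64(11.0), 4.3) target [-137.9   97.1] tr [-0.0054, 0.0, -0.0016] dr_y 0.0
(np.float64(68.5), np.float64(12.5), 4.6) target [-135.2   97.8] tr [-0.0081, 0.0, -0.0025] dr_y 0.0
(np.float64(70.0), np.float64(14.0), 4.9) ta
[... 766 characters left out ...]
np.float64(82.0), np.float64(26.0), 7.0) target [-109.9  100.8] tr [-0.0048, 0.0, -0.0031] dr_y 0.0
(np.float64(83.5), np.float64(27.5), 7.3) target [-107.   100.7] tr [-0.0071, 0.0, -0.0048] dr_y 0.0
(np.float64(85.0), np.float64(29.0), 7.5) target [-104.2  100.5] tr [-0.0093, 0.0, -0.0065] dr_y 0.0
(np.float64(86.5), np.float64(30.5), 7.8) target [-101.3  100.3] tr [-0.0116, 0.0, -0.0083] dr_y 0.0

(np.float64(88.0), np.float64(32.0), 8.0) target [-98.5 100. ] tr [-0.0021, 0.0, -0.0018] dr_y 0.0
(np.float64(89.5), np.float64(33.5), 8.3) target [-95.6  99.6] tr [-0.0043, 0.0, -0.0038] dr_y 0.0
(np.float64(91.0), np.float64(35.0), 8.5) target [-92.8  99.1] tr [-0.0064, 0.0, -0.0058] dr_y 0.0
```

```bash
python3 -m crank '{"hand":[255,255,255,255,255],"translation":[[-0.0026,0,-0.0004],[-0.0053,0,-0.0008],[-0.0081,0,-0.0013],[-0.0107,0,-0.0019],[-0.0135,0,-0.0026]],"dr":[[0,-0.0175,0],[0,-0.0175,0],[0,-0.0175,0],[0,-0.0175,0],[0,-0.0175,0]]}'
python3 - <<'E'
from h import *
s=sensors.observe();print(s["q"].round(1),s["ft_force"].round(1),s["wrist_torque"].round(2))
im,d=cams.get_image("side");c=cams.calibration("side");P=cloud(c,d)
m=(d>0)&(P[...,0]>.50)&(P[...,0]<.59)&(P[...,1]>-.2)&(P[...,1]<.12)&(P[...,2]>.09)&(P[...,2]<.25)
# tube top: darkish plug / tube points per pixel near post
for lo in np.arange(.06,.24,.02):
    k=(d>0)&(abs(P[...,0]-.547)<.01)&(P[...,2]>lo)&(P[...,2]<lo+.02)&(P[...,1]>-.2)&(P[...,1]<.1);print(round(lo,2),k.sum(),P[k][:,1].max() if k.any() else 0, np.median(P[k][:,1]) if k.any() else 0)
E
```

```text
time_s: 16.15
position: [0.546, -0.1431, 0.0954]
tool_rot: [[0.0, 1.0, -0.0], [-0.828, 0.0, -0.56], [-0.56, 0.0, 0.828]]
ft_force: [0.1, 1.9, -1.0]
grip_width: -0.0001
[ -5.   39.1  91.6 -65.4  65.1  33.7] [ 0.1  1.9 -1. ] [ 0.58 -0.03  0.03]
0.06 79 0.0045141076157079185 -0.1332472580584726
0.08 55 0.05181338424989135 -0.13688113785180966
0.1 117 0.06635870166383584 0.06155354270404101
0.12 150 0.0614664634708032 0.054724896728452155
0.14 43 0.05157527307404963 0.009428615064467905
0.16 23 0.09763362274595722 0.02300930946974744
0.18 2 0.0992719653484696 0.09753102858380863
0.2 0 0 0
0.22 0 0 0
```

The plug end measures about (y 0.06, z 0.12), a lean of about 66°, and the plate now bears on the fingertip (+1.9 N). I'll keep easing it down.

```bash
python3 -m crank '{"hand":[255,255,255,255,255],"translation":[[-0.0027,0,-0.0007],[-0.0054,0,-0.0016],[-0.0081,0,-0.0025],[-0.0108,0,-0.0035],[-0.0133,0,-0.0045]],"dr":[[0,0,0],[0,0,0],[0,0,0],[0,0,0],[0,0,0]]}' | grep -E "pos|force"
python3 -m crank '{"hand":[255,255,255,255,255],"translation":[[-0.0026,0,-0.0012],[-0.0052,0,-0.0024],[-0.0077,0,-0.0037],[-0.0102,0,-0.005],[-0.0126,0,-0.0065]],"dr":[[0,0,0],[0,0,0],[0,0,0],[0,0,0],[0,0,0]]}' | grep -E "pos|force"
python3 - <<'E'
from h import *
im,d=cams.get_image("side");c=cams.calibration("side");P=cloud(c,d)
k=(d>0)&(abs(P[...,0]-.547)<.02)&(P[...,2]>.03)&(P[...,2]<.14)&(P[...,1]>0.05)&(P[...,1]<.12);q=P[k];print(k.sum(),q.min(0),q.max(0),np.median(q,0))
E
```

```text
position: [0.546, -0.1296, 0.0992]
ft_force: [0.3, 3.2, -1.0]
position: [0.5461, -0.1155, 0.1009]
ft_force: [1.0, 2.8, 1.6]
515 [0.5271598  0.05006578 0.03028462] [0.56687391 0.08945203 0.0940023 ] [0.54890506 0.08211311 0.07836241]
```

```bash
python3 -m crank '{"hand":[255,255,255,255],"translation":[[-0.0012,0,-0.0008],[-0.0024,0,-0.0015],[-0.0036,0,-0.0023],[-0.0048,0,-0.0031]],"dr":[[0,0,0],[0,0,0],[0,0,0],[0,0,0]]}' | grep -E "pos|force"
python3 -m crank '{"hand":[255,255,255],"translation":[[-0.0012,0,-0.0009],[-0.0023,0,-0.0017],[-0.0034,0,-0.0026]],"dr":[[0,0,0],[0,0,0],[0,0,0]]}' | grep -E "pos|force"
python3 -m crank '{"hand":[255,255,255],"translation":[[-0.0009,0,-0.0008],[-0.0018,0,-0.0015],[-0.0018,0,-0.0015]],"dr":[[0,0,0],[0,0,0],[0,0,0]]}' | grep -E "pos|force"
python3 - <<'E'
from h import *
im,d=cams.get_image("side");c=cams.calibration("side");P=cloud(c,d)
k=(d>0)&(abs(P[...,0]-.547)<.02)&(P[...,2]>.03)&(P[...,2]<.14)&(P[...,1]>0.05)&(P[...,1]<.12);q=P[k];print(k.sum(),q.min(0),q.max(0),np.median(q,0))
E
```

```text
position: [0.5461, -0.11, 0.101]
ft_force: [1.0, 3.7, 1.8]
position: [0.5461, -0.1057, 0.1007]
ft_force: [1.9, 3.6, 2.3]
position: [0.546, -0.1033, 0.1004]
ft_force: [1.5, 2.8, 2.9]
575 [0.52776725 0.05038836 0.03000681] [0.56692428 0.09539243 0.07231774] [0.54932224 0.08865689 0.05943609]
```

```bash
python3 -m crank '{"hand":[255,255,255],"translation":[[-0.0006,0,-0.0005],[-0.0012,0,-0.001],[-0.0012,0,-0.001]],"dr":[[0,0,0],[0,0,0],[0,0,0]]}' | grep -E "pos|force"
python3 -m crank '{"hand":[255,255,255],"translation":[[-0.0006,0,-0.0005],[-0.0012,0,-0.001],[-0.0012,0,-0.001]],"dr":[[0,0,0],[0,0,0],[0,0,0]]}' | grep -E "pos|force"
python3 -m crank '{"hand":[255,255,255],"translation":[[-0.0006,0,-0.0005],[-0.0012,0,-0.001],[-0.0012,0,-0.001]],"dr":[[0,0,0],[0,0,0],[0,0,0]]}' | grep -E "pos|force"
python3 - <<'E'
from h import *
im,d=cams.get_image("side");c=cams.calibration("side");P=cloud(c,d)
k=(d>0)&(abs(P[...,0]-.547)<.02)&(P[...,2]>.03)&(P[...,2]<.14)&(P[...,1]>0.05)&(P[...,1]<.12);q=P[k];print(k.sum(),q.min(0),q.max(0),np.median(q,0))
E
```

```text
position: [0.546, -0.1018, 0.1002]
ft_force: [0.6, 3.6, 2.8]
position: [0.5456, -0.1005, 0.0998]
ft_force: [-0.4, 0.1, -0.3]
position: [0.5459, -0.0988, 0.0999]
ft_force: [0.2, 0.8, -0.4]
576 [0.52781575 0.05007344 0.0303442 ] [0.56698349 0.09573943 0.06863222] [0.54932937 0.08976937 0.05657985]
```

The fingertip force dropped to zero with the tube's end at lying height. I retract, come upright and look.

```bash
python3 -m crank '{"hand":[255,255,255,255,255],"translation":[[-0.02,0,0.002],[-0.06,0,0.01],[-0.1,0,0.041],[-0.13,0,0.083],[-0.16,0,0.124]],"dr":[[0,0,0],[0,0,0],[0,0,0],[0,0,0],[0,0,0]]}' | grep -E "pos|force"
python3 -m crank '{"hand":[255,255,255,255,255],"translation":[[0,0,0],[0,0,0],[0,0,0],[0,0,0],[0,0,0]],"dr":[[0,0.14,0],[0,0.28,0],[0,0.42,0],[0,0.56,0],[0,0.7,0]]}' | grep -E "pos|force"
python3 -m crank '{"hand":[255,255,255],"translation":[[0,0,0],[0,0,0],[0,0,0]],"dr":[[0,0.14,0],[0,0.277,0],[0,0.277,0]]}'
python3 - <<'E'
from h import *
c=cams.calibration("wrist");im,d=cams.get_image("wrist");np.savez("pics/w1.npz",im=im,d=d,E=c["extrinsics"],cal=[c["vertical_fov"],c["cx"],c["cy"]])
s,_=cams.get_image("scene")
v=cv2.resize(im[60:330,200:440],None,fx=2,fy=2,interpolation=2)
w=cv2.resize(s[160:295,200:360],None,fx=2,fy=2,interpolation=2)
w=cv2.copyMakeBorder(w,0,540-270,0,0,0);cv2.imwrite("pics/lying.png",np.hstack([v,w]));
E
```

```text
position: [0.5456, -0.0353, 0.2912]
ft_force: [0.8, -0.4, 0.6]
position: [0.546, -0.0355, 0.2901]
ft_force: [-0.1, 0.3, 0.6]
time_s: 20.55
position: [0.5459, -0.0382, 0.2893]
tool_rot: [[0.0, 1.0, -0.004], [0.003, -0.004, -1.0], [-1.0, 0.0, -0.003]]
ft_force: [-0.6, 1.2, -0.9]
grip_width: 0.0002
```

View pics/lying.png

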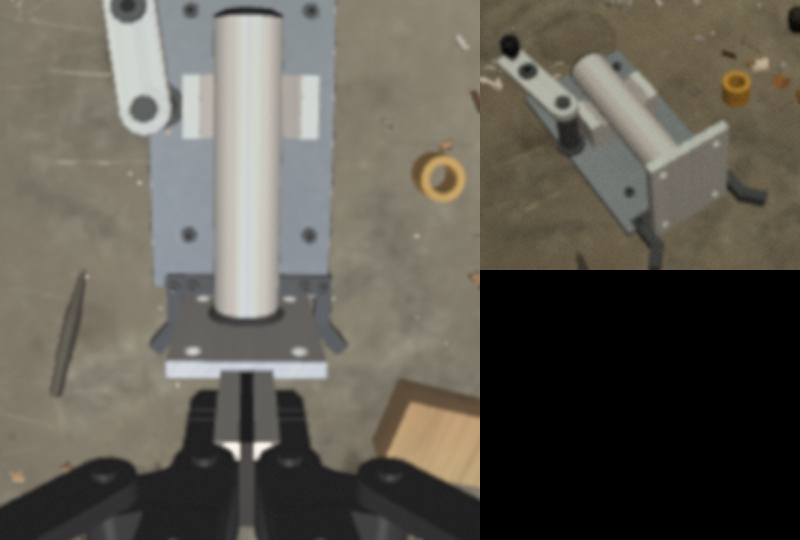

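Run:
```python
from h import *
z=np.load("pics/w1.npz");cal,E=z["cal"],z["E"]
g=z["im"].mean(2)
print("col323",[(v,int(g[v,323])) for v in list(range(60,72))+list(range(210,255))])
print("col288",[(v,int(g[v,288])) for v in range(192,212)])
P=lambda u,v,h:wplane(cal,E,u,v,h)
print("tube end top",P(324,66,.066),"plate top inner",P(323,240.5,.12),"outer",P(323,249,.12))
print("bar far",P(290,198,.014),"tube L/R edge at V",P(307,112,.045),P(340.5,112,.045),"V L/R",P(291,113,.046),P(360,113,.046))
print("tube axis near plate",P(307,205,.045),P(340,205,.045))
dep=z["d"]; print("depth tube/plate",dep[112,324],dep[245,323],E[:3,3])
# plate surface points from scene depth: tilt of plate underside
im,d=cams.get_image("scene");c=cams.calibration("scene");Q=cloud(c,d)
m=(d>0)&(Q[...,1]>-.135)&(Q[...,1]<-.095)&(Q[...,2]>.025)&(Q[...,2]<.11)&(Q[...,0]>.51)&(Q[...,0]<.585)
q=Q[m];A=np.c_[q[:,0]-.547,q[:,2],np.ones(len(q))];print(m.sum(),np.linalg.lstsq(A,q[:,1],rcond=None)[0])
```

```text
col323 [(60, 143), (61, 140), (62, 127), (63, 93), (64, 54), (65, 45), (66, 77), (67, 138), (68, 189), (69, 207), (70, 208), (71, 208), (210, 211), (211, 211), (212, 210), (213, 211), (214, 211), (215, 210), (216, 210), (217, 202), (218, 168), (219, 112), (220, 72), (221, 68), (222, 75), (223, 85), (224, 93), (225, 95), (226, 97), (227, 96), (228, 96), (229, 96), (230, 97), (231, 96), (232, 98), (233, 98), (234, 98), (235, 97), (236, 98), (237, 97), (238, 98), (239, 109), (240, 139), (241, 179), (242, 207), (243, 207), (244, 179), (245, 130), (246, 73), (247, 36), (248, 29), (249, 29), (250, 30), (251, 29), (252, 30), (253, 28), (254, 30)]
col288 [(192, 152), (193, 152), (194, 152), (195, 146), (196, 124), (197, 98), (198, 91), (199, 93), (200, 89), (201, 84), (202, 83), (203, 86), (204, 89), (205, 94), (206, 97), (207, 97), (208, 97), (209, 97), (210, 99), (211, 98)]
tube end top [547.7  85.7  66. ] plate top inner [ 545.6 -106.5  120. ] outer [ 545.6 -117.1  120. ]
bar far [499.  -89.7  14. ] tube L/R edge at V [526.6  30.8  45. ] [567.9  30.7  45. ] V L/R [506.8  30.   46. ] [592.1  29.7  46. ]
tube axis near plate [524.7 -89.9  45. ] [568.2 -90.2  45. ]
depth tube/plate 0.35093325 0.15266268 [0.5460606  0.03907364 0.431981  ]
756 [-0.01009597 -0.01121896 -0.11510279]
```

The post lies in the V and the plate stands at the bar. Depth and pixel checks leave 0 to 3 mm of doubt about the gap, so I'll press the plate's underside gently home with a closed fingertip.

```bash
python3 -m crank '{"hand":[255,255,255,255,255],"translation":[[0,0,0.04],[0,0,0.08],[0,0,0.12],[0,0,0.15],[0,0,0.152]],"dr":[[0,0,0],[0,0.13,0],[0,0.26,0],[0,0.4,0],[0,0.524,0]]}' | grep -E "pos|force"
python3 -m crank '{"hand":[255,255,255,255,255],"translation":[[0.04,0,0.022],[0.08,0,0.045],[0.12,0,0.07],[0.16,0,0.095],[0.2,0,0.12]],"dr":[[0,0,0],[0,0,0],[0,0,0],[0,0,0],[0,0,0]]}' | grep -E "pos|force"
python3 -m crank '{"hand":[255,255,255],"translation":[[0.005,0,0],[0.01,0,0],[0.01,0,0]],"dr":[[0,0,0],[0,0,0],[0,0,0]]}'
```

```text
position: [0.5459, -0.1904, 0.2884]
ft_force: [0.2, 1.6, -0.5]
position: [0.546, -0.19, 0.054]
ft_force: [0.8, -0.4, -0.5]
time_s: 22.0
position: [0.5468, -0.186, 0.049]
tool_rot: [[0.001, 1.0, 0.002], [0.499, 0.002, -0.866], [-0.866, 0.002, -0.499]]
ft_force: [0.3, 0.3, 0.3]
grip_width: -0.0
```

```bash
python3 -m crank '{"hand":[255,255,255,255,255],"translation":[[0.006,0,0.0035],[0.016,0,-0.0138],[0.026,0,-0.0311],[0.0335,0,-0.0441],[0.0335,0,-0.0441]],"dr":[[0,0,0],[0,0,0],[0,0,0],[0,0,0],[0,0,0]]}' | grep -E "pos|force"
for i in 1; do
python3 -m crank '{"hand":[255,255],"translation":[[0.001,0,-0.0017],[0.001,0,-0.0017]],"dr":[[0,0,0],[0,0,0]]}' | grep -E "pos|force"
python3 -m crank '{"hand":[255,255],"translation":[[0.0008,0,-0.0013],[0.0008,0,-0.0013]],"dr":[[0,0,0],[0,0,0]]}' | grep -E "pos|force"
python3 -m crank '{"hand":[255,255],"translation":[[0.0005,0,-0.0009],[0.0005,0,-0.0009]],"dr":[[0,0,0],[0,0,0]]}' | grep -E "pos|force"
done
```

```text
position: [0.5459, -0.1294, 0.0411]
ft_force: [0.6, 0.3, -0.0]
position: [0.5462, -0.1299, 0.0405]
ft_force: [0.7, -0.5, -0.1]
position: [0.546, -0.1283, 0.0403]
ft_force: [-0.4, -0.0, 0.1]
position: [0.5459, -0.127, 0.0403]
ft_force: [0.0, -0.5, -0.3]
```

```bash
python3 -m crank '{"hand":[255,255],"translation":[[0.0005,0,-0.0009],[0.0005,0,-0.0009]],"dr":[[0,0,0],[0,0,0]]}' | grep -E "pos|force"
python3 -m crank '{"hand":[255,255],"translation":[[0.0005,0,-0.0009],[0.0005,0,-0.0009]],"dr":[[0,0,0],[0,0,0]]}' | grep -E "pos|force"
python3 -m crank '{"hand":[255,255],"translation":[[0.0005,0,-0.0009],[0.0005,0,-0.0009]],"dr":[[0,0,0],[0,0,0]]}' | grep -E "pos|force"
python3 -m crank '{"hand":[255,255],"translation":[[0.0005,0,-0.0009],[0.0005,0,-0.0009]],"dr":[[0,0,0],[0,0,0]]}' | grep -E "pos|force"
```

```text
position: [0.546, -0.1259, 0.0404]
ft_force: [-0.5, -0.8, -0.4]
position: [0.546, -0.1248, 0.0404]
ft_force: [0.2, -0.9, -0.2]
position: [0.546, -0.1238, 0.0405]
ft_force: [0.0, -0.5, 0.3]
position: [0.546, -0.1228, 0.0405]
ft_force: [-0.4, -0.1, 0.3]
```

```bash
python3 -m crank '{"hand":[255,255],"translation":[[0.0005,0,-0.0009],[0.0005,0,-0.0009]],"dr":[[0,0,0],[0,0,0]]}' | grep -E "pos|force"
python3 -m crank '{"hand":[255,255],"translation":[[0.0005,0,-0.0009],[0.0005,0,-0.0009]],"dr":[[0,0,0],[0,0,0]]}' | grep -E "pos|force"
python3 -m crank '{"hand":[255,255],"translation":[[0.0005,0,-0.0009],[0.0005,0,-0.0009]],"dr":[[0,0,0],[0,0,0]]}' | grep -E "pos|force"
python3 -m crank '{"hand":[255,255],"translation":[[0.0005,0,-0.0009],[0.0005,0,-0.0009]],"dr":[[0,0,0],[0,0,0]]}' | grep -E "pos|force"
```

```text
position: [0.5461, -0.1226, 0.0405]
ft_force: [-0.9, -3.9, 0.0]
position: [0.5461, -0.1224, 0.0405]
ft_force: [-1.2, -9.1, 1.2]
position: [0.5462, -0.1223, 0.0405]
ft_force: [-3.5, -12.9, 0.8]
position: [0.5463, -0.1222, 0.0405]
ft_force: [-3.5, -17.4, 1.8]
```

Contact came at TCP y = -0.1226 and went solid at once, just where the seated plate was predicted, so the base plate is home on the bar. Next I back off and move towards the swing arm's knob.

```bash
python3 -m crank '{"hand":[255,255,255,255,255],"translation":[[-0.02,0,0.0346],[-0.055,0,0.0146],[-0.095,0,-0.0084],[-0.135,0,-0.0314],[-0.175,0,-0.0544]],"dr":[[0,0,0],[0,0,0],[0,0,0],[0,0,0],[0,0,0]]}' | grep -E "pos|force"
python3 -m crank '{"hand":[255,255,255,255,255],"translation":[[-0.03,0,-0.03],[-0.04,0,-0.05],[-0.04,0,-0.05],[-0.04,0,-0.05],[-0.04,0,-0.05]],"dr":[[0,0,0],[0,-0.13,0],[0,-0.26,0],[0,-0.39,0],[0,-0.524,0]]}' 
python3 -m crank '{"hand":[255,255,255,255,255],"translation":[[0,-0.02,-0.045],[0,-0.04,-0.09],[0,-0.06,-0.135],[0,-0.08,-0.18],[0,-0.1,-0.22]],"dr":[[0,0,0],[0,0,0],[0,0,0],[0,0,0],[0,0,0]]}'
```

```text
position: [0.5456, -0.1589, 0.2211]
ft_force: [0.5, -0.0, -0.2]
time_s: 25.7
position: [0.5459, -0.136, 0.2796]
tool_rot: [[0.001, 1.0, 0.0], [-0.004, 0.0, -1.0], [-1.0, 0.001, 0.004]]
ft_force: [-1.1, -0.2, -0.3]
grip_width: 0.0002
time_s: 26.2
position: [0.4444, 0.0859, 0.2791]
tool_rot: [[-0.0, 1.0, 0.0], [0.002, 0.0, -1.0], [-1.0, -0.0, -0.002]]
ft_force: [1.1, 0.5, 0.2]
grip_width: 0.0
```

```bash
python3 -m crank '{"hand":[255,255,255,255,255],"translation":[[0.04,-0.002,-0.028],[0.08,-0.002,-0.028],[0.12,-0.002,-0.028],[0.16,-0.002,-0.028],[0.181,-0.002,-0.028]],"dr":[[0,0,0],[0,0,0],[0,0,0],[0,0,0],[0,0,0]]}' | grep -E "pos|force"
python3 -m crank '{"hand":[255,255,255,255],"translation":[[0,0.004,0],[0,0.009,0],[0,0.013,0],[0,0.013,0]],"dr":[[0,0,0],[0,0,0],[0,0,0],[0,0,0]]}' | grep -E "pos|force"
python3 - <<'E'
from h import *
im,d=cams.get_image("side");c=cams.calibration("side");P=cloud(c,d)
m=(d>0)&(P[...,2]>.073)&(P[...,2]<.086)&(P[...,0]>.44)&(P[...,0]<.6)&(P[...,1]>0)&(P[...,1]<.15)
print(cv2.minAreaRect((P[m][:,:2]*1000).astype(np.float32)),m.sum())
E
```

```text
position: [0.4423, 0.1124, 0.0955]
ft_force: [1.2, 0.5, 1.0]
position: [0.4582, 0.112, 0.0993]
ft_force: [0.1, -0.0, 0.4]
((485.289794921875, 75.80389404296875), (30.74408721923828, 114.29644012451172), 4.4455437660217285) 475
```

The arm has already turned about 2.6° (side-view rectangle from 7.0° to 4.4°), so the finger is on the knob. Swinging it now.

```bash
python3 -m crank '{"hand":[255,255,255,255,255],"translation":[[0,0.0089,-0.003],[0,0.018,-0.0051],[0,0.0273,-0.0062],[0,0.0366,-0.0064],[0,0.046,-0.0055]],"dr":[[0.1047,0,0],[0.2094,0,0],[0.3142,0,0],[0.4189,0,0],[0.5236,0,0]]}'
python3 - <<'E'
from h import *
im,d=cams.get_image("side");c=cams.calibration("side");P=cloud(c,d)
m=(d>0)&(P[...,2]>.073)&(P[...,2]<.086)&(P[...,0]>.44)&(P[...,0]<.6)&(P[...,1]>0)&(P[...,1]<.15)
print(cv2.minAreaRect((P[m][:,:2]*1000).astype(np.float32)),m.sum())
E
```

```text
time_s: 27.65
position: [0.5032, 0.1176, 0.0987]
tool_rot: [[0.0, 0.864, -0.504], [0.001, -0.504, -0.864], [-1.0, 0.0, -0.001]]
ft_force: [-0.5, 0.4, -0.1]
grip_width: -0.0001
((507.88507080078125, 75.4911117553711), (106.36971282958984, 29.531660079956055), 64.90084838867188) 250
```

```bash
python3 -m crank '{"hand":[255,255,255,255,255],"translation":[[0,0.0089,-0.003],[0,0.018,-0.0051],[0,0.0273,-0.0062],[0,0.0366,-0.0064],[0,0.046,-0.0055]],"dr":[[0.1047,0,0],[0.2094,0,0],[0.3142,0,0],[0.4189,0,0],[0.5236,0,0]]}'
python3 -m crank '{"hand":[255,255,255,255],"translation":[[0,0.0089,-0.003],[0,0.018,-0.0051],[0,0.0273,-0.0062],[0,0.0366,-0.0064]],"dr":[[0.1047,0,0],[0.2094,0,0],[0.3142,0,0],[0.4189,0,0]]}'
python3 - <<'E'
from h import *
im,d=cams.get_image("side");c=cams.calibration("side");P=cloud(c,d)
print(sensors.observe()["q"].round(1))
m=(d>0)&(P[...,2]>.073)&(P[...,2]<.086)&(P[...,0]>.44)&(P[...,0]<.6)&(P[...,1]>0)&(P[...,1]<.15)
print(cv2.minAreaRect((P[m][:,:2]*1000).astype(np.float32)),m.sum())
E
```

```text
time_s: 28.2
position: [0.5455, 0.0993, 0.0986]
tool_rot: [[0.0, 0.498, -0.867], [0.001, -0.867, -0.498], [-1.0, -0.001, -0.001]]
ft_force: [-1.0, 0.4, 0.6]
grip_width: 0.0001
time_s: 28.6
position: [0.5693, 0.0707, 0.0986]
tool_rot: [[0.0, 0.102, -0.995], [0.001, -0.995, -0.102], [-1.0, -0.001, -0.0]]
ft_force: [-1.4, 1.2, 0.5]
grip_width: 0.0001
[-4.9 31.4 81.7  0.  66.8 79.6]
((530.0249633789062, 42.61370849609375), (111.80052185058594, 34.82230758666992), 10.565011024475098) 592
```

```bash
python3 -m crank '{"hand":[255,255,255,255],"translation":[[0,0.004,-0.001],[0,0.008,-0.002],[0,0.012,-0.002],[0,0.012,-0.002]],"dr":[[0.03,0,0],[0.06,0,0],[0.09,0,0],[0.09,0,0]]}' | grep -E "pos|force"
python3 -m crank '{"hand":[255,255],"translation":[[0,0.0015,0],[0,0.0015,0]],"dr":[[0,0,0],[0,0,0]]}' | grep -E "pos|force"
python3 -m crank '{"hand":[255,255],"translation":[[0,0.0015,0],[0,0.0015,0]],"dr":[[0,0,0],[0,0,0]]}' | grep -E "pos|force"
python3 -m crank '{"hand":[255,255],"translation":[[0,0.001,0],[0,0.001,0]],"dr":[[0,0,0],[0,0,0]]}' | grep -E "pos|force"
```

```text
position: [0.5726, 0.0587, 0.0981]
ft_force: [-0.7, 0.1, -0.3]
position: [0.5726, 0.0575, 0.098]
ft_force: [0.3, 1.6, -0.5]
position: [0.5727, 0.056, 0.098]
ft_force: [0.0, 0.4, 0.4]
position: [0.5727, 0.055, 0.098]
ft_force: [0.1, 0.8, 0.3]
```

```bash
python3 -m crank '{"hand":[255,255],"translation":[[0,0.001,0],[0,0.001,0]],"dr":[[0,0,0],[0,0,0]]}' | grep -E "pos|force"
python3 -m crank '{"hand":[255,255],"translation":[[0,0.001,0],[0,0.001,0]],"dr":[[0,0,0],[0,0,0]]}' | grep -E "pos|force"
python3 -m crank '{"hand":[255,255],"translation":[[0,0.001,0],[0,0.001,0]],"dr":[[0,0,0],[0,0,0]]}' | grep -E "pos|force"
python3 -m crank '{"hand":[255,255],"translation":[[0,0.001,0],[0,0.001,0]],"dr":[[0,0,0],[0,0,0]]}' | grep -E "pos|force"
```

```text
position: [0.5727, 0.054, 0.0981]
ft_force: [1.1, 1.1, 1.3]
position: [0.5728, 0.0533, 0.0981]
ft_force: [0.5, 2.4, -1.0]
position: [0.5728, 0.0529, 0.0981]
ft_force: [1.9, 5.8, 0.4]
position: [0.5728, 0.0527, 0.0981]
ft_force: [2.0, 11.0, 0.8]
```

It's at a firm stop (11 N). I'll back off, lift clear and check.

```bash
python3 -m crank '{"hand":[255,255,255,255,255],"translation":[[0,-0.01,0],[0,-0.025,0],[-0.04,-0.03,0],[-0.09,-0.03,0],[-0.14,-0.03,0]],"dr":[[0,0,0],[0,0,0],[0,0,0],[0,0,0],[0,0,0]]}' | grep -E "pos|force"
python3 -m crank '{"hand":[255,255,255,255,255],"translation":[[-0.03,-0.04,0],[-0.06,-0.08,0],[-0.06,-0.12,0],[-0.06,-0.15,0],[-0.06,-0.15,0]],"dr":[[0,0,0],[0,0,0],[0,0,0],[0,0,0],[0,0,0]]}'
python3 - <<'E'
from h import *
im,d=cams.get_image("side");c=cams.calibration("side");P=cloud(c,d)
m=(d>0)&(P[...,2]>.074)&(P[...,2]<.085)&(P[...,0]>.44)&(P[...,0]<.62)&(P[...,1]>0)&(P[...,1]<.06)
print(cv2.minAreaRect((P[m][:,:2]*1000).astype(np.float32)),m.sum())
s,ds=cams.get_image("scene");cs=cams.calibration("scene");Q=cloud(cs,ds)
m=(ds>0)&(Q[...,2]>.076)&(Q[...,2]<.085)&(Q[...,0]>.44)&(Q[...,0]<.62)&(Q[...,1]>-.03)&(Q[...,1]<.08)
print(cv2.minAreaRect((Q[m][:,:2]*1000).astype(np.float32)),m.sum())
m=(ds>0)&(Q[...,1]>-.135)&(Q[...,1]<-.095)&(Q[...,2]>.025)&(Q[...,2]<.11)&(Q[...,0]>.51)&(Q[...,0]<.585)
q=Q[m];print(m.sum(),np.linalg.lstsq(np.c_[q[:,0]-.547,q[:,2],np.ones(len(q))],q[:,1],rcond=None)[0])
cv2.imwrite("pics/end.png",np.hstack([cv2.resize(s[150:350,190:450],(520,400),interpolation=2),cv2.resize(im[170:310,240:380],(280,280),interpolation=2) if 0 else cv2.copyMakeBorder(cv2.resize(im[190:310,300:420],(270,270),interpolation=2),0,130,0,0,0)]))
E
```

```text
position: [0.5717, 0.0819, 0.2396]
ft_force: [0.8, -0.7, 0.4]
time_s: 31.45
position: [0.5691, 0.2348, 0.2979]
tool_rot: [[-0.0, 0.019, -1.0], [0.001, -1.0, -0.019], [-1.0, -0.001, 0.0]]
ft_force: [-0.5, -0.0, 0.2]
grip_width: -0.0001
((530.3095703125, 33.595680236816406), (32.70470428466797, 112.76351928710938), 87.8578109741211) 538
((529.8779296875, 29.360065460205078), (31.730642318725586, 111.14352416992188), 89.52222442626953) 541
746 [-0.01326701 -0.00775746 -0.11518474]
```

View pics/end.png

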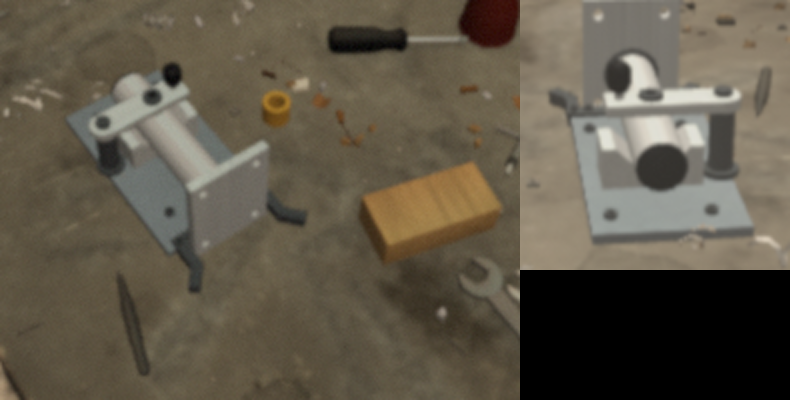

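The final pictures show the post in the V with its plate upright at the bar. The arm lies square over the tube, the punch, block and bushing look unmoved, and the hand is clear.

```bash
python3 -c "
from rig import env
print(env.close_job())"
```

```text
the job is handed in; nothing more can be done
None
```

The job is done and handed in at about 31.5 s on the robot's clock. The guard post lies in the V-block against the stop bar, and the swing arm is fully round over it.

- **Push in:** I pushed the post, still standing, between the cheeks with both fingertips on the plate's rear edge until it stopped solid on the bar. A brief peak of about 26 N came partway in, probably as the cheeks squared the plate.
- **Tip and lower:** I tipped it over the bar with the hand behind the tube. A closed fingertip on the plate held it back all the way down, with readings of 2–5 N, and the force fell to zero only once the tube rested in the V.
- **Seat check:** The camera left 0–3 mm of doubt about the gap at the bar. I pressed the plate's underside gently, and it was solid at once, within 1 mm of the predicted seat.
- **Swing arm:** I swept the knob round until it met a firm stop at 11 N.

**Last checks:**
- The arm measured within about 2° of square in both cameras.
- The plate stood upright to within about 0.5°.
- The punch, block and bushing looked unmoved, judged by eye only.
- The hand finished clear at z = 0.30 m with no force reading.

**What disagreed:**
- The scene and side cameras differed by 4–6 mm in y, so I relied on contact for the final positions.
- In an early free-air test, joint 4 came up to its −81.5° limit, with a 37 N transient at the wrist and nothing nearby to touch. The reading did not show it past the limit, and I kept away from that attitude afterwards.

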